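# Empty the stopper tray and set it with spatulas

## Robot

A 6-joint arm with a two-finger parallel gripper is mounted at the origin on the work surface. World frame = base frame: x ahead of the robot, y to its left, z up, the work surface at z = 0. Lengths are in m, angles in rad, forces in N, time in s.
With the tool pointing down it reaches from about 0.275 to 0.825 m from the base axis. Payload 5.2 kg.
Tool frame: the origin (TCP) lies on the centre line of the jaws, within the pads' length; the fingertips stand 22 mm ahead of it and the grasp point (between the pads) lies 3 mm ahead of it; z points along the fingers, y is the line along which they close (so a half turn about z gives the same grasp; the last joint's range is limited). The gripper opens to 93 mm and grips with 3 to 60 N. Pads are 15 mm wide; open, the fingers measure 128 mm over their backs; the gripper's body (75 mm by 188 mm) begins 65 mm behind the grasp point.
Start: joints at [-1.404, 0.259, 1.535, -0, 1.348, -0.203], TCP at [0.199, -0.513, 0.241] pointing down, gripper open.
Joint ranges: [-3.14, 3.14], [-0.91, 2.08], [0.19, 2.58], [-1.22, 4.36], [0.22, 2.71], [-3.12, 3.12]. Speed limits (rad/s): [2.57, 2.57, 3.14, 3.14, 3.14, 3.14].

## Interface

Orientations are given as a unit quaternion [w, x, y, z].
In Python, from bench import * gives the robot as it stands.
- The arm moves only by the tool play_rows, never from a script. Its argument "plan" is text: rows parted by semicolons, each of 7 numbers parted by spaces: the shift along the tool's x, y, z in cm, then the turn, a rotation vector about the tool's x, y, z in rad, then the closure, from 0 (fully open) to 1 (shut). In form: x y z wx wy wz hand; .... A call has 1 to 5 rows; each row shifts and turns the commanded pose from where the row before left it, along the tool's axes as they then stand; what a row does not reach is not made up. A row lasts 1/12 s, in which the tool goes at most 41.7 mm and 7.16 degrees, less where a joint would pass 70% of its speed; a pose out of reach is approached as far as the arm can. A call with a gripper value outside its range is refused whole. The fingers move at their own pace and stop on an object; "squeeze" is the grip in N (left out, the last holds). Time passes only in rows, so rows that do not move let the fingers close. It gives the time, the measured TCP pose, the force, the opening and the grip force at its end, in the units of the state.
- get_obs(): the state, without advancing time (a new reading comes with each control period).
- get_image(name): name is "scene" or "top"; returns a dict with "pixels" (480x640x3 uint8, red, green, blue), "fx", "fy", "cx", "cy" (pixels), "R" (3x3) and "t" (3): a world point X has camera coordinates R X + t. Camera axes: x right, y down, z forward; pixel columns grow to the right and rows downward; lengths in m; the calibration is good to about 2 mm. A picture is of the moment at which its call begins. There is no depth.
- close_job(): hands the job in; it is judged then, once.
Trained networks look in a picture, given as the dict that the camera call returned (one of the last four; its "shot" number tells which), for a name from the list of things; names that differ only in an ending like _2 or _b are one class to them, and where a whole thing is asked for, a point or a joint stands for the part that bears it (a point fixed in the world has none). Each returns a list of dicts, best first, with "score" (0 to 1); they miss things now and then, are a little off and sometimes report something else, mostly with a low value. They report only what shows in the picture. A call takes as long as a camera call. They do not tell look-alikes from the thing itself.
- outline_of(target, picture): "region" (480x640 bool, what is visible of it) and "extent" ([left, top, width, height] in pixels, round what is visible of it).
The state is a dict: "time": time; "qpos": joint angles; "joint_velocities": joint speeds; "tau": joint torques, N m; "position": TCP position; "tcp_rot": TCP orientation; "wrist_force": force on the tool from outside, world axes, zero at the start; "wrist_torque": the same for the moment, N m; "gripper_width": opening from 0.0 (shut) to 1.0 (fully open); "gripper_force": force on a finger pad.
Only numpy, scipy, OpenCV 4.12 (cv2) and the standard library are available. Lean on these libraries where they do the work, as an engineer would, in place of code of your own. Each camera call takes 0.05 s, during which the arm holds its last target. There are 200 camera calls.

## Task

Pick up the sorting tray by its handle and tip it so that all the used stoppers slide off its open mouth into the white bin; the stoppers are contaminated, so never touch them with the gripper. Stand the emptied tray level and squarely back on its mat, then lay every spatula flat on the tray's floor, side by side and parallel to its side walls, all blades pointing to the open mouth and nothing sticking out. Leave the other things on the bench where they are.

Things in the scene. Friction and masses are not known exactly. Their poses are not given: they have to be found in the camera images.
- mat: dark rubber mat fixed to the bench, 235 mm (its x) by 245 mm (its y), 3 mm thick; the tray stands on it at the start. Origin: centre of its underside, on the bench; the tray's home is centred on it with the tray's x along the mat's x
- tray: aluminium sorting tray like a shallow dustpan. Floor 190 mm (x) by 190 mm (y), 4 mm thick; 4 mm walls 20 mm high on both y sides and at the -x end; the +x end, 95 mm ahead of the origin, is open (the mouth, no lip). A black handle sticks out behind the -x wall. Origin: centre of the floor's underside; z is up when it stands level. About 180 g; its floor is smooth, and the stoppers begin to slide at a slope of 15 to 23 degrees
- tray_handle (a point): grip point of the tray's handle, 140 mm behind the tray's origin (-x) and 31 mm above its underside, axes as the tray's. The handle is a bar along the tray's x, 90 mm long (189 to 99 mm behind the origin), 16 mm wide (y), 26 mm high (18 to 44 mm above the underside)
- bin: open white plastic bin fixed to the bench, 280 mm (its x) by 200 mm (its y) outside, 80 mm high, walls and floor 5 mm; origin: centre of its underside
- stopper0: used tube stopper, dark grey cylinder 20 mm across and 18 mm high, 12 g, standing in the tray at the start; origin: centre of its foot. 3 to 6 of the six are present
- stopper1: used tube stopper, dark grey cylinder 20 mm across and 18 mm high, 12 g, standing in the tray at the start; origin: centre of its foot. 3 to 6 of the six are present
- stopper2: used tube stopper, dark grey cylinder 20 mm across and 18 mm high, 12 g, standing in the tray at the start; origin: centre of its foot. 3 to 6 of the six are present
- stopper3: used tube stopper, dark grey cylinder 20 mm across and 18 mm high, 12 g, standing in the tray at the start; origin: centre of its foot. 3 to 6 of the six are present
- stopper4: used tube stopper, dark grey cylinder 20 mm across and 18 mm high, 12 g, standing in the tray at the start; origin: centre of its foot. 3 to 6 of the six are present
- stopper5: used tube stopper, dark grey cylinder 20 mm across and 18 mm high, 12 g, standing in the tray at the start; origin: centre of its foot. 3 to 6 of the six are present
- spatula0_grip (a point): small lab spatula 140 mm long, 35 g, lying on the bench to the left: black square handle 80 mm long and 13 mm thick, then a narrow steel blade 60 mm long. This point is in the handle near the centre of mass, half-way up (6.5 mm), 25 mm behind the spatula's middle, 45 mm from the handle's end; x points along the spatula to the blade's tip, z is up at the start. 3 or 4 of the four are present
- spatula0_tip (a point): tip of the blade of spatula 0, 95 mm ahead (+x) of its grip point
- spatula1_grip (a point): small lab spatula 140 mm long, 35 g, lying on the bench to the left: black square handle 80 mm long and 13 mm thick, then a narrow steel blade 60 mm long. This point is in the handle near the centre of mass, half-way up (6.5 mm), 25 mm behind the spatula's middle, 45 mm from the handle's end; x points along the spatula to the blade's tip, z is up at the start. 3 or 4 of the four are present
- spatula1_tip (a point): tip of the blade of spatula 1, 95 mm ahead (+x) of its grip point
- spatula2_grip (a point): small lab spatula 140 mm long, 35 g, lying on the bench to the left: black square handle 80 mm long and 13 mm thick, then a narrow steel blade 60 mm long. This point is in the handle near the centre of mass, half-way up (6.5 mm), 25 mm behind the spatula's middle, 45 mm from the handle's end; x points along the spatula to the blade's tip, z is up at the start. 3 or 4 of the four are present
- spatula2_tip (a point): tip of the blade of spatula 2, 95 mm ahead (+x) of its grip point
- spatula3_grip (a point): small lab spatula 140 mm long, 35 g, lying on the bench to the left: black square handle 80 mm long and 13 mm thick, then a narrow steel blade 60 mm long. This point is in the handle near the centre of mass, half-way up (6.5 mm), 25 mm behind the spatula's middle, 45 mm from the handle's end; x points along the spatula to the blade's tip, z is up at the start. 3 or 4 of the four are present
- spatula3_tip (a point): tip of the blade of spatula 3, 95 mm ahead (+x) of its grip point
- dropper: bystander: white dropper bottle, 38 mm across, 75 mm high; origin: centre of its underside
- jar: bystander: amber glass jar, 52 mm across, 60 mm high; origin: centre of its underside
- marker: bystander: round grey marker pen, 120 mm long, 14 mm thick, lying down (not a spatula: it has no blade); origin: middle of its underside
- beaker: bystander: glass beaker, 66 mm across, 70 mm high; origin: centre of its underside
- dish: bystander: clear shallow dish, 90 mm across, 14 mm high; origin: centre of its underside
Not all that is in view belongs to the job. Leave any purple or red look-alike of the part that bears spatula0_grip alone.

How it is judged:
By the outcome, as a careful person would: the job done as asked, in the order asked, and still so for the second after the job is handed in, with the robot touching nothing.
Of stopper0, stopper1, stopper2, stopper3, stopper4, stopper5 only 3 to 6 are there at a start; the rules pass over those that are not, and their reading is None.
Of spatula0, spatula1, spatula2, spatula3 only 3 to 4 are there at a start; the rules pass over those that are not, and their reading is None.
At some moment in a run one of spatula0, spatula1, spatula2, spatula3 may be knocked a few centimetres aside while the robot is not near it.
It also fails if it takes over 210 s, if anything falls off the work surface, if the arm or the gripper's body presses on something with over 40 N, if the wrist force passes 120 N, or if a joint passes its speed limit or range.

## Working session

There is one attempt and no reset: what is moved stays moved. The work goes in short steps, Python scripts to look and compute and a tool call to move; the robot and the scene stay as the last step left them, time stands still between calls to the robot, and variables do not carry over. Pictures are saved under pics/ and viewed, at most 14 in all, crops included, and the job is handed in when it is done.

Besides the shell and the picture viewer there is one more tool, called after ">>>" in YAML: its name, and indented under it one key for each argument. play_rows: Moves the arm, as the interface text tells. Its arguments: {"type":"object","properties":{"plan":{"type":"string"},"squeeze":{"type":"number"}},"required":["plan"]}

```bash
ls; mkdir -p pics; cat > h.py <<'E'
from bench import *
import numpy as np, cv2
def ray(p,u,v,z):
    R=np.array(p["R"]);t=np.array(p["t"]);d=R.T@np.array([(u-p["cx"])/p["fx"],(v-p["cy"])/p["fy"],1]);c=-R.T@t
    return c+d*(z-c[2])/d[2]
def proj(p,X):
    q=np.array(p["R"])@np.array(X)+np.array(p["t"]);return p["fx"]*q[0]/q[2]+p["cx"],p["fy"]*q[1]/q[2]+p["cy"]
def save(p,n): cv2.imwrite("pics/"+n,p["pixels"][:,:,::-1])
E
python3 - <<'E'
from h import *
t=get_image("top");s=get_image("scene");save(t,"t0.png");save(s,"s0.png")
for p in(t,s): print(-np.array(p["R"]).T@np.array(p["t"]),p["fx"])
for n in["mat","tray","tray_handle","bin","stopper0","spatula0_grip","dropper","jar","marker","beaker","dish"]:
    for o in outline_of(n,t):
        m=o["region"].astype(np.uint8)
        if m.sum()==0: continue
        v,u=np.nonzero(m);r=cv2.minAreaRect(np.stack([u,v],1).astype(np.float32))
        print(n,round(o["score"],2),np.round(r[0],1),np.round(r[1],1),round(r[2],1),np.round(ray(t,u.mean(),v.mean(),0.0)[:2],3))
print(get_obs())
E
```

```text
pics
[0.38112901 0.06574972 1.44268688] 484.5759513217203
[1.32286515 0.40948507 0.69770532] 505.9162558941295
mat 0.84 [419.4 233.4] [82.1 79.5] 81.6 [ 0.519 -0.244]
mat 0.53 [227.5 263.4] [47.3  4.6] 4.8 [0.418 0.326]
mat 0.37 [229.5 220. ] [ 4. 45.] 90.0 [0.548 0.306]
tray 0.72 [435.9 231. ] [67.  99.8] 81.4 [ 0.518 -0.256]
tray_handle 0.61 [436.  231.2] [ 67.9 100. ] 80.5 [ 0.518 -0.256]
bin 0.58 [309.7 207.2] [99.1 70.8] 85.2 [0.589 0.08 ]
stopper0 0.59 [435. 237.] [5.7 5.7] 45.0 [ 0.506 -0.295]
stopper0 0.59 [423. 244.] [6. 6.] 90.0 [ 0.485 -0.26 ]
stopper0 0.52 [416.3 217.2] [6.4 7.1] 45.0 [ 0.566 -0.24 ]
spatula0_grip 0.76 [176.3 309.8] [ 4.9 45.6] 15.5 [0.276 0.469]
spatula0_grip 0.64 [230. 220.] [ 6. 44.] 90.0 [0.548 0.299]
spatula0_grip 0.48 [166.4 240.6] [ 6.5 46.6] 32.0 [0.491 0.5  ]
dropper 0.67 [396. 165.] [14. 14.] 90.0 [ 0.724 -0.178]
dropper 0.46 [228.  263.4] [46.3  4.5] 4.8 [0.418 0.324]
jar 0.76 [229.5 290. ] [18. 19.] 90.0 [0.338 0.313]
jar 0.25 [228.  263.5] [46.3  4.2] 4.9 [0.417 0.327]
marker 0.56 [238.5 161.5] [36.3  5.8] 35.5 [0.728 0.301]
beaker 0.65 [197.
[... 215 characters left out ...]
, 'qpos': array([-1.40382376e+00,  2.58565479e-01,  1.53502474e+00, -2.52775410e-05,
        1.34798319e+00, -2.02781388e-01]), 'joint_velocities': array([ 0.00052338, -0.0001958 ,  0.00110939, -0.00045853, -0.00065482,
       -0.00046419]), 'tau': array([-4.04656839e-04, -4.37008989e+01, -2.84226358e+01,  7.19417562e-02,
        3.09902779e-02, -1.33702329e-05]), 'position': array([ 0.19878497, -0.51281581,  0.24066139]), 'tcp_rot': array([ 9.40225478e-06,  9.82958359e-01,  1.83828354e-01, -1.24966987e-05]), 'wrist_force': array([-0.20485894,  0.3506077 , -0.64878744]), 'wrist_torque': array([-0.03774157,  0.043571  ,  0.02715437]), 'gripper_force': 0.0, 'gripper_width': 1.0019697583762983}
```

```bash
python3 - <<'E'
import cv2
a=cv2.imread("pics/t0.png");c=a[130:350,140:520];cv2.imwrite("pics/t0c.png",cv2.resize(c,None,fx=2.1,fy=2.1,interpolation=cv2.INTER_CUBIC))
E
```

```text
(no output)
```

View pics/t0c.png

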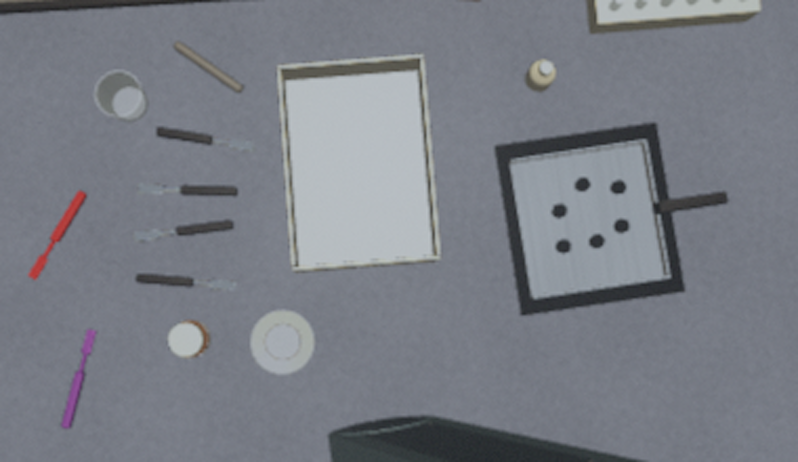

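View pics/s0.png

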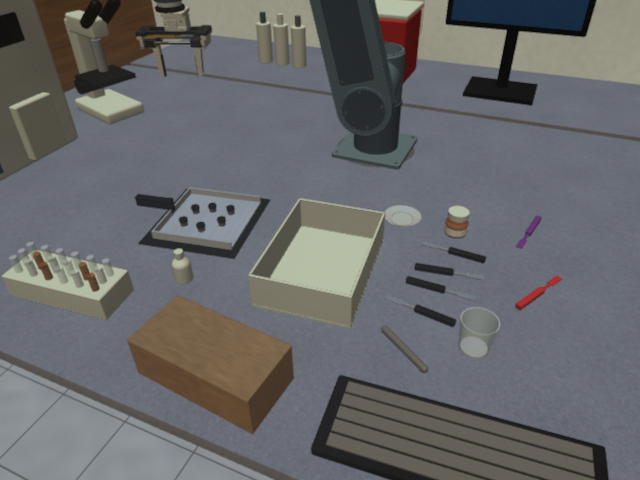

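The pictures show the tray on the right at full-frame px ≈(420,233), with its mouth facing the bin (310,207) and six stoppers in it. Four black spatulas lie at px x≈205–260: the blades of rows 1 and 4 point towards −y, those of rows 2 and 3 towards +y. The red and purple look-alikes are further left.

```bash
cat >> h.py <<'E'
def blobs(p,box,thr=75,amin=15):
    x0,y0,x1,y1=box;im=p["pixels"].astype(int);m=np.zeros(im.shape[:2],np.uint8)
    m[y0:y1,x0:x1]=(im.max(2)<thr)[y0:y1,x0:x1]
    n,l,st,c=cv2.connectedComponentsWithStats(m)
    return [(l==i) for i in range(1,n) if st[i,4]>=amin]
def axis(p,m,z):
    v,u=np.nonzero(m);P=np.array([ray(p,a,b,z)[:2] for a,b in zip(u,v)]);c=P.mean(0);w,V=np.linalg.eigh(np.cov((P-c).T))
    d=V[:,1];L=(P-c)@d;W=(P-c)@V[:,0];
    return c,d,np.ptp(L),np.ptp(W)
def spats(p,box=(195,185,262,275),z=0.010,thr=60):
    out=[]
    for m in blobs(p,box,thr):
        c,d,L,W=axis(p,m,z)
        if not .06<L<.1: continue
        # blade side: brightness along the line 45..95 mm from handle centre vs. background
        s=[]
        for sg in(1,-1):
            pr=[]
            for k in np.linspace(.06,.095,12):
                u,v=proj(p,[*(c+sg*d*k),.003]);pr.append(p["pixels"][int(round(v)),int(round(u))].max())
            s.append(np.mean(pr))
        d=d if s[0]>s[1] else -d
        out.append((c+d*.005,np.degrees(np.arctan2(d[1],d[0])),L,W,np.round(s)))
    return out
E
python3 - <<'E'
from h import *
t=get_image("top");im=t["pixels"].max(2)
print([int(im[int(130+y/2.1),int(140+x/2.1)]) for x,y in[(185,134),(210,190),(590,300),(700,200),(560,210),(700,100)]])
for m in blobs(t,(365,180,495,285),75,30):
    cs,_=cv2.findContours(m.astype(np.uint8),cv2.RETR_EXTERNAL,cv2.CHAIN_APPROX_NONE);c=max(cs,key=len)
    print("blob",m.sum(),cv2.boundingRect(c))
    hull=cv2.convexHull(c)
    if m.sum()>400:
        k=m.astype(np.uint8);f=np.zeros_like(k);cv2.drawContours(f,[c],-1,1,-1)
        f2=cv2.morphologyEx(f,cv2.MORPH_OPEN,np.ones((15,15)))
        c2=max(cv2.findContours(f2,cv2.RETR_EXTERNAL,cv2.CHAIN_APPROX_NONE)[0],key=len)
        r=cv2.minAreaRect(c2);b=cv2.boxPoints(r);W=np.array([ray(t,*q,.003)[:2] for q in b]);print("mat",r,W.round(4).tolist(),W.mean(0).round(4),[np.linalg.norm(W[i]-W[i-1]).round(4) for i in range(4)])
        d=[np.degrees(np.arctan2(*(W[i]-W[i-1])[::-1])).round(2) for i in range(4)];print(d)
        h=(f>0)&(f2==0);n,l,st,_=cv2.connectedComponentsWithStats(h.astype(np.uint8));i=1+st[1:,4].argmax();a=axis(t,l==i,.047);print("handle",a,np.degrees(np.arctan2(a[1][1],a[1][0])))
    elif m.sum()>60: 
        a=axis(t,m,.047);print("handle?",a,np.degrees(np.arctan2(a[1][1],a[1][0])))
for s in spats(t): print(s)
o=outline_of("bin",t)[0]["region"].astype(np.uint8);v,u=np.nonzero(o);r=cv2.boxPoints(cv2.minAreaRect(np.stack([u,v],1).astype(np.float32)))
W=np.array([ray(t,*q,.08)[:2] for q in r]);print("bin",W.round(3).tolist(),W.mean(0))
E
```

```text
[66, 70, 53, 61, 56, 133]
blob 1777 (376, 189, 110, 91)
mat ((420.56719970703125, 233.6149444580078), (81.09278869628906, 78.57099914550781), 81.46923065185547) [[0.6171, -0.1167], [0.6567, -0.3504], [0.4163, -0.385], [0.3779, -0.1542]] [ 0.517  -0.2516] [np.float64(0.2422), np.float64(0.237), np.float64(0.2429), np.float64(0.234)]
[np.float64(8.91), np.float64(-80.38), np.float64(-171.8), np.float64(99.46)]
handle (array([ 0.53791554, -0.39210588]), array([-0.16728718,  0.98590821]), np.float64(0.07535543506594361), np.float64(0.01461322226519645)) 99.63012754879058
bin [[0.711, 0.194], [0.731, -0.008], [0.449, -0.033], [0.43, 0.166]] [0.58008358 0.07997276]
```

```bash
cat >> h.py <<'E'
from scipy.spatial.transform import Rotation as Ro
def Rd(yaw): # tool down, tool x at yaw (deg)
    a=np.radians(yaw);return np.array([[np.cos(a),np.sin(a),0],[np.sin(a),-np.cos(a),0],[0,0,-1]])
def to(pos,yaw=None,R=None,o=None):
    o=o or get_obs();q=o["tcp_rot"];C=Ro.from_quat([*q[1:],q[0]]).as_matrix();T=Rd(yaw) if R is None else R
    d=np.array(pos)-o["position"]
    w=Ro.from_matrix(C.T@T).as_rotvec()
    print("shift-before-turn cm",(C.T@d*100).round(2),"turn",w.round(3),"shift-after-turn cm",(T.T@d*100).round(2),"rows",(np.linalg.norm(d)/.0417).round(1),(np.linalg.norm(w)/.125).round(1))
E
python3 - <<'E'
from h import *
to([.538,-.382,.14],99.2)
t=get_image("top")
for s in spats(t,thr=100): print(s)
E
```

```text
shift-before-turn cm [36.36  0.06 10.07] turn [-0.     0.    -1.362] shift-after-turn cm [ 7.49 35.58 10.07] rows 9.0 10.9
(array([0.62253616, 0.32158166]), np.float64(-98.44953014406444), np.float64(0.07726740176372873), np.float64(0.013343265732573786), array([134., 141.]))
(array([0.54543421, 0.29605732]), np.float64(89.92581690845466), np.float64(0.07747619372222656), np.float64(0.012068584008787554), array([140., 134.]))
(array([0.49183982, 0.29901109]), np.float64(98.27035975093834), np.float64(0.07807646479939015), np.float64(0.013360125093137495), array([142., 135.]))
(array([0.41775577, 0.34345039]), np.float64(-93.53641938499716), np.float64(0.07753723378268831), np.float64(0.013608035838499729), array([131., 142.]))
```

>>> play_rows:
  plan: "3.6 0 0.9 0 0 0 0; 3.6 0 0.9 0 0 0 0; 3.6 0 0.9 0 0 0 0; 3.6 0 0.9 0 0 0 0; 3.6 0 0.9 0 0 0 0"
  squeeze: 60

```text
time: 1.22
position: [0.368, -0.4471, 0.1954]
tcp_rot: [0.0, 0.983, 0.184, 0.0]
wrist_force: [0.8, -1.1, -0.2]
gripper_width: 1.003
gripper_force: 0.0
```

>>> play_rows:
  plan: "3.6 0 0.9 0 0 0 0; 3.6 0 0.9 0 0 0 0; 3.6 0 0.9 0 0 0 0; 3.6 0 0.9 0 0 0 0; 3.6 0 0.9 0 0 0 0"

```text
time: 1.63
position: [0.5361, -0.3818, 0.1502]
tcp_rot: [0.0, 0.983, 0.184, 0.0]
wrist_force: [-0.6, -0.6, 0.4]
gripper_width: 0.996
gripper_force: 0.0
```

>>> play_rows:
  plan: "0 0 0 0 0 -0.12 0; 0 0 0 0 0 -0.12 0; 0 0 0 0 0 -0.12 0; 0 0 0 0 0 -0.12 0; 0 0 0 0 0 -0.12 0"

```text
time: 2.05
position: [0.5347, -0.3825, 0.1504]
tcp_rot: [-0.0, 0.883, 0.469, -0.0]
wrist_force: [-0.3, 0.2, 0.6]
gripper_width: 1.0
gripper_force: 0.0
```

>>> play_rows:
  plan: "0 0 0 0 0 -0.12 0; 0 0 0 0 0 -0.12 0; 0 0 0 0 0 -0.12 0; 0 0 0 0 0 -0.12 0; 0 0 0 0 0 -0.12 0"

```text
time: 2.47
position: [0.5345, -0.3827, 0.1506]
tcp_rot: [-0.0, 0.705, 0.709, 0.0]
wrist_force: [0.1, -0.1, -0.2]
gripper_width: 1.002
gripper_force: 0.0
```

```bash
python3 - <<'E'
from h import *
to([.538,-.382,.037],99.2);o=get_obs();print(o["qpos"],o["position"])
E
```

```text
shift-before-turn cm [ 0.07  0.35 11.36] turn [-0.    -0.    -0.156] shift-after-turn cm [1.000e-02 3.600e-01 1.136e+01] rows 2.7 1.2
[-7.90729678e-01  5.14323519e-01  1.37760603e+00  2.91610917e-05
  1.24981377e+00 -7.95698663e-01] [ 0.53450521 -0.38268468  0.15055096]
```

>>> play_rows:
  plan: "0 0 0 0 0 -0.08 0; 0 0 0 0 0 -0.076 0; 0 0.36 3 0 0 0 0; 0 0 3 0 0 0 0; 0 0 3 0 0 0 0"

```text
time: 2.88
position: [0.5386, -0.3825, 0.0604]
tcp_rot: [0.001, 0.65, 0.76, -0.0]
wrist_force: [0.0, 0.0, -0.0]
gripper_width: 0.999
gripper_force: 0.0
```

>>> play_rows:
  plan: "0 0 1.2 0 0 0 0; 0 0 1.1 0 0 0 0; 0 0 0 0 0 0 0; 0 0 0 0 0 0 0"

```text
time: 3.22
position: [0.5384, -0.3826, 0.0383]
tcp_rot: [0.0, 0.65, 0.76, -0.0]
wrist_force: [1.0, 0.6, 0.4]
gripper_width: 1.004
gripper_force: 0.0
```

```bash
python3 - <<'E'
from h import *
to([.538,-.382,.037],99.2)
for n in("scene","top"):
    p=get_image(n);save(p,n+"1.png")
c=cv2.imread("pics/scene1.png")[130:290,100:320];cv2.imwrite("pics/c1.png",cv2.resize(c,None,fx=3,fy=3))
E
```

```text
shift-before-turn cm [ 0.06 -0.03  0.13] turn [ 0.     0.001 -0.006] shift-after-turn cm [ 0.06 -0.03  0.13] rows 0.0 0.0
```

View pics/c1.png

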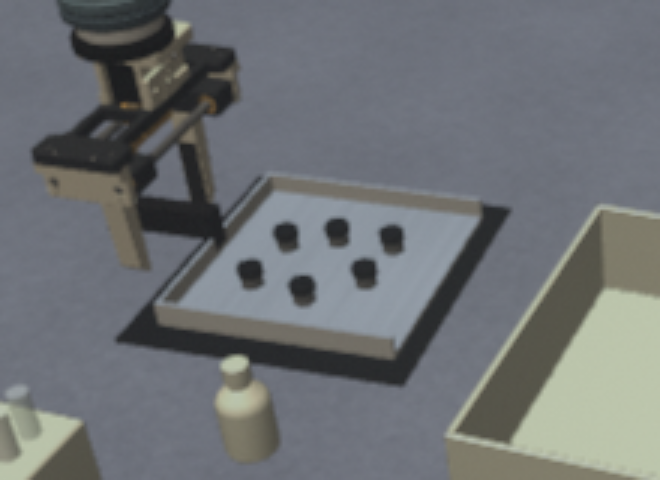

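The open fingers straddle the handle at crop px (185,215), and all six stoppers are standing. Next I close the gripper.

>>> play_rows:
  plan: "0 0 0.1 0 0 0 1; 0 0 0 0 0 0 1; 0 0 0 0 0 0 1; 0 0 0 0 0 0 1; 0 0 0 0 0 0 1"
  squeeze: 60

```text
time: 3.73
position: [0.5381, -0.3822, 0.037]
tcp_rot: [0.0, 0.65, 0.76, -0.0]
wrist_force: [-0.2, -0.1, 1.0]
gripper_width: 0.691
gripper_force: 0.0
```

>>> play_rows:
  plan: "0 0 0 0 0 0 1; 0 0 0 0 0 0 1; 0 0 0 0 0 0 1; 0 0 0 0 0 0 1; 0 0 0 0 0 0 1"

```text
time: 4.15
position: [0.538, -0.3821, 0.0366]
tcp_rot: [-0.0, 0.65, 0.76, 0.0]
wrist_force: [0.5, -0.6, -0.1]
gripper_width: 0.33
gripper_force: 0.0
```

>>> play_rows:
  plan: "0 0 -0.3 0 0 0 1; 0 0 -0.5 0 0 0 1; 0 0 -1 0 0 0 1; 0 0 -1 0 0 0 1; 0 0 -0.3 0 0 0 1"

```text
time: 4.57
position: [0.5389, -0.383, 0.0701]
tcp_rot: [0.002, 0.65, 0.76, -0.0]
wrist_force: [-0.1, 0.1, -1.9]
gripper_width: 0.167
gripper_force: 60.0
```

```bash
python3 - <<'E'
from h import *
p=get_image("scene");save(p,"s2.png");o=get_obs();print(o["position"],o["tcp_rot"],o["wrist_force"],o["wrist_torque"])
c=cv2.imread("pics/s2.png")[110:290,100:320];cv2.imwrite("pics/c2.png",cv2.resize(c,None,fx=3,fy=3))
E
```

```text
[ 0.53902861 -0.38312174  0.07020918] [ 1.93660459e-03  6.50183710e-01  7.59774545e-01 -1.84217405e-04] [ 0.18304267 -0.48778197 -2.09153928] [-0.33706434 -0.12048267 -0.01595493]
```

View pics/c2.png

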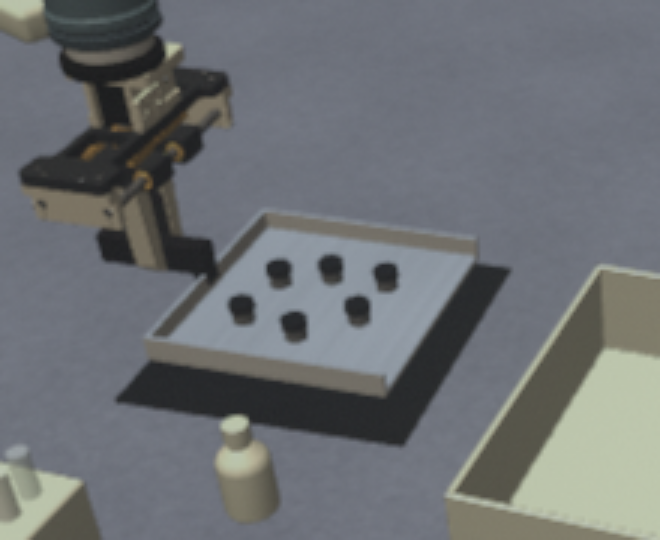

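The tray is lifted level, with all the stoppers still standing in it. Next I raise it, then carry it gently over to the bin.

>>> play_rows:
  plan: "0 0 -1 0 0 0 1; 0 0 -2 0 0 0 1; 0 0 -2.5 0 0 0 1; 0 0 -2.5 0 0 0 1; 0 0 -2.5 0 0 0 1"

```text
time: 5.03
position: [0.5377, -0.3818, 0.1739]
tcp_rot: [-0.0, 0.65, 0.76, -0.0]
wrist_force: [0.3, -0.3, -2.4]
gripper_width: 0.166
gripper_force: 60.0
```

>>> play_rows:
  plan: "0 0 -2.5 0 0 0 1; 0.1 0 -2 0 0 0 1; 0.3 0.1 -1 0 0 0 1; 0.6 0.2 -0.5 0 0 0 1; 0.9 0.4 0 0 0 0 1"

```text
time: 5.45
position: [0.542, -0.3624, 0.2334]
tcp_rot: [0.001, 0.651, 0.759, -0.0]
wrist_force: [0.6, 0.5, -2.6]
gripper_width: 0.164
gripper_force: 60.0
```

>>> play_rows:
  plan: "1.2 0.5 0 0 0 0 1; 1.4 0.6 0 0 0 0 1; 1.5 0.7 0 0 0 0 1; 1.5 0.7 0 0 0 0 1; 1.5 0.7 0 0 0 0 1"

```text
time: 5.87
position: [0.563, -0.2847, 0.2319]
tcp_rot: [-0.001, 0.65, 0.76, 0.0]
wrist_force: [-0.1, 0.7, -2.2]
gripper_width: 0.168
gripper_force: 60.0
```

>>> play_rows:
  plan: "1.5 0.7 0 0 0 0 1; 1.5 0.7 0 0 0 0 1; 1.5 0.7 0 0 0 0 1; 1.5 0.7 0 0 0 0 1; 1.5 0.7 0 0 0 0 1"

```text
time: 6.28
position: [0.586, -0.2053, 0.2324]
tcp_rot: [-0.0, 0.65, 0.76, 0.0]
wrist_force: [-0.1, -0.2, -2.1]
gripper_width: 0.17
gripper_force: 60.0
```

>>> play_rows:
  plan: "1.5 0.7 0 0 0 0 1; 1.5 0.7 0 0 0 0 1; 1.5 0.7 0 0 0 0 1; 1.4 0.7 0 0 0 0 1; 1.2 0.6 0 0 0 0 1"

```text
time: 6.7
position: [0.6085, -0.1297, 0.2325]
tcp_rot: [-0.0, 0.65, 0.76, 0.0]
wrist_force: [-0.1, -0.4, -2.3]
gripper_width: 0.17
gripper_force: 60.0
```

>>> play_rows:
  plan: "1 0.5 0 0 0 0 1; 0.7 0.4 0 0 0 0 1; 0.4 0.2 0 0 0 0 1; 0 0 0 0 0 0 1; 0 0 0 0 0 0 1"

```text
time: 7.12
position: [0.6159, -0.1101, 0.2326]
tcp_rot: [0.0, 0.65, 0.76, -0.0]
wrist_force: [-0.3, -0.5, -2.3]
gripper_width: 0.167
gripper_force: 60.0
```

```bash
python3 - <<'E'
from h import *
p=get_image("scene");save(p,"s3.png");o=get_obs();print(o["position"],o["tcp_rot"],o["qpos"])
to([.605,-.102,.235],99.2)
E
```

```text
[ 0.61582707 -0.1103972   0.23257762] [ 4.91776649e-05  6.50365516e-01  7.59621379e-01 -2.30672215e-04] [-3.55157483e-01  3.99634958e-01  1.35380868e+00 -4.74798739e-04
  1.38821619e+00 -5.09736499e-01]
shift-before-turn cm [ 1.   -0.94 -0.24] turn [-0.     0.    -0.006] shift-after-turn cm [ 1.   -0.93 -0.24] rows 0.3 0.0
```

View pics/s3.png

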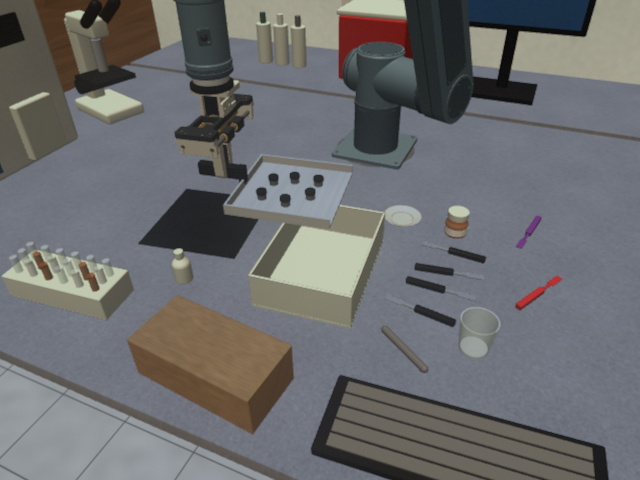

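All six stoppers are still standing (px ≈290,190) and the tray hangs above the near part of the bin. Next I trim the position and tip it.

>>> play_rows:
  plan: "0.4 -0.3 -0.1 0 0 0 1; 0.6 -0.5 -0.2 0 0 0 1; 0 0 0 0 -0.03 0 1; 0 0 0 0 -0.05 0 1; 0 0 0 0 -0.05 0 1"

```text
time: 7.58
position: [0.6059, -0.1019, 0.2361]
tcp_rot: [0.05, 0.649, 0.758, -0.043]
wrist_force: [0.5, 0.6, -2.5]
gripper_width: 0.164
gripper_force: 60.0
```

>>> play_rows:
  plan: "0 0 0 0 -0.05 0 1; 0 0 0 0 -0.05 0 1; 0 0 0 0 -0.05 0 1; 0 0 0 0 -0.05 0 1; 0 0 0 0 -0.05 0 1"

```text
time: 8.0
position: [0.6058, -0.1011, 0.2362]
tcp_rot: [0.144, 0.639, 0.746, -0.123]
wrist_force: [-0.4, 0.3, -2.3]
gripper_width: 0.166
gripper_force: 60.0
```

>>> play_rows:
  plan: "0 0 0 0 -0.04 0 1; 0 0 0 0 -0.04 0 1; 0 0 0 0 -0.04 0 1; 0 0 0 0 -0.04 0 1; 0 0 0 0 -0.04 0 1"

```text
time: 8.42
position: [0.6058, -0.1011, 0.2361]
tcp_rot: [0.218, 0.623, 0.728, -0.186]
wrist_force: [-0.3, 0.2, -2.3]
gripper_width: 0.168
gripper_force: 60.0
```

>>> play_rows:
  plan: "0 0 0 0 -0.04 0 1; 0 0 0 0 -0.04 0 1; 0 0 0 0 0 0 1; 0 0 0 0 0 0 1; 0 0 0 0 0 0 1"

```text
time: 8.83
position: [0.6064, -0.1012, 0.2361]
tcp_rot: [0.246, 0.615, 0.719, -0.21]
wrist_force: [0.0, -0.1, -1.7]
gripper_width: 0.17
gripper_force: 60.0
```

```bash
python3 - <<'E'
from h import *
p=get_image("scene");save(p,"s4.png");o=get_obs();print(o["position"],o["tcp_rot"],o["qpos"],o["wrist_force"])
c=cv2.imread("pics/s4.png")[90:350,150:450];cv2.imwrite("pics/c4.png",cv2.resize(c,None,fx=2.2,fy=2.2))
E
```

```text
[ 0.60650573 -0.10151351  0.23625338] [ 0.24612533  0.61563436  0.71850874 -0.21014722] [-0.00638994  0.37829467  1.56065749 -0.7108439   1.18457883  0.11144283] [-0.5676223   0.05400372 -1.94526635]
```

View pics/c4.png

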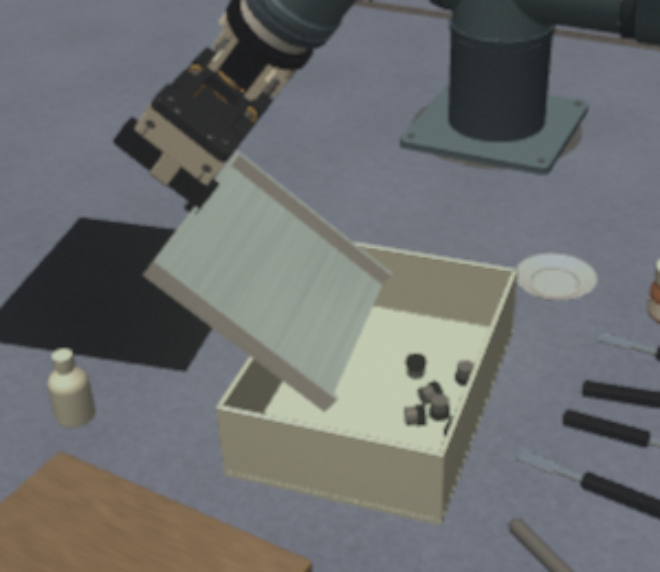

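The tray is empty and the stoppers lie in the bin around crop px (435,400): five are clear to see, and the sixth shows partly at the wall (448,425). Next I level the tray and go back.

>>> play_rows:
  plan: "0 0 -0.5 0 0.06 0 1; 0 0 -0.5 0 0.1 0 1; 0 0 0 0 0.1 0 1; 0 0 0 0 0.1 0 1; 0 0 0 0 0.1 0 1"

```text
time: 9.3
position: [0.6063, -0.0954, 0.2457]
tcp_rot: [0.076, 0.647, 0.756, -0.062]
wrist_force: [0.3, -0.3, -2.1]
gripper_width: 0.166
gripper_force: 60.0
```

>>> play_rows:
  plan: "0 0 0 0 0.1 0 1; 0 0 0 0 0.06 0 1; 0 0 0 0 0.04 0 1; 0 0 0 0 0 0 1; 0 0 0 0 0 0 1"

```text
time: 9.72
position: [0.6056, -0.0969, 0.244]
tcp_rot: [0.001, 0.651, 0.759, -0.0]
wrist_force: [-1.3, -0.1, -1.2]
gripper_width: 0.166
gripper_force: 60.0
```

```bash
python3 - <<'E'
from h import *
t=get_image("top");
for o in outline_of("stopper0",t): print(o["score"],o["extent"],o["region"].sum())
cv2.imwrite("pics/c5.png",cv2.resize(t["pixels"][160:260,255:365,::-1],None,fx=5,fy=5))
print(get_obs()["position"])
to([.538,-.382,.072],99.2)
E
```

```text
[ 0.60545445 -0.09536488  0.24389253]
shift-before-turn cm [-27.26 -11.09  17.22] turn [ 0.     0.001 -0.005] shift-after-turn cm [-27.22 -11.24  17.19] rows 8.2 0.0
```

View pics/c5.png

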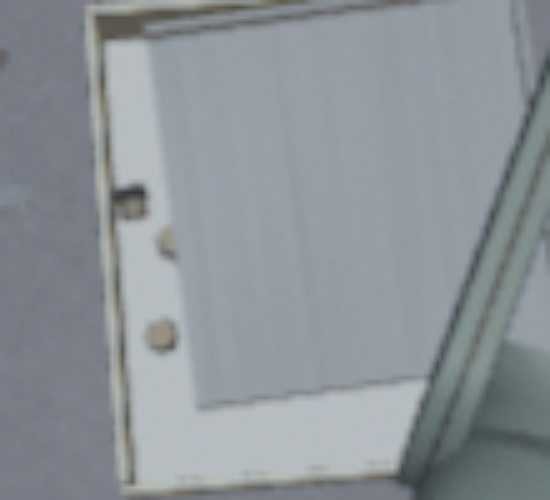

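The emptied tray is level above the bin, hiding some of the stoppers. I'll count them once it has moved away.

>>> play_rows:
  plan: "-1 -0.4 0 0 0 0 1; -2.5 -1 0 0 0 0 1; -3.6 -1.5 0 0 0 0 1; -3.6 -1.5 0 0 0 0 1; -3.6 -1.5 0 0 0 0 1"

```text
time: 10.23
position: [0.5689, -0.2466, 0.244]
tcp_rot: [0.0, 0.649, 0.761, -0.0]
wrist_force: [-0.2, 0.1, -1.1]
gripper_width: 0.17
gripper_force: 60.0
```

>>> play_rows:
  plan: "-3.6 -1.5 0 0 0 0 1; -3.6 -1.5 0 0 0 0 1; -3 -1.2 1 0 0 0 1; -1.7 -0.7 2 0 0 0 1; -1 -0.4 3 0 0 0 1"

```text
time: 10.65
position: [0.5371, -0.3859, 0.1861]
tcp_rot: [0.004, 0.651, 0.759, -0.001]
wrist_force: [0.3, -0.5, -1.2]
gripper_width: 0.166
gripper_force: 60.0
```

>>> play_rows:
  plan: "0 0 3 0 0 0 1; 0 0 3 0 0 0 1; 0 0 2 0 0 0 1; 0 0 1.5 0 0 0 1; 0 0 0 0 0 0 1"

```text
time: 11.07
position: [0.535, -0.3795, 0.0846]
tcp_rot: [-0.003, 0.65, 0.76, -0.0]
wrist_force: [-0.3, 0.1, -2.1]
gripper_width: 0.172
gripper_force: 60.0
```

```bash
cat >> h.py <<'E'
def traymask(p,z,box=(360,170,480,290)):
    r=outline_of("tray",p)[0]["region"];return r
E
python3 - <<'E'
from h import *
t=get_image("top");
for o in outline_of("stopper0",t): print(round(o["score"],2),np.round(o["extent"]),ray(t,o["extent"][0]+o["extent"][2]/2,o["extent"][1]+o["extent"][3]/2,.015).round(3))
print(get_obs()["position"]);to([.538,-.382,.072],99.2)
a=t["pixels"][160:290,255:480,::-1];cv2.imwrite("pics/c6.png",cv2.resize(a,None,fx=3.5,fy=3.5))
E
```

```text
0.51 [288. 210.  10.   7.] [0.567 0.13  0.015]
0.33 [184. 163.  26.  24.] [0.678 0.418 0.015]
[ 0.53687483 -0.38116614  0.08868789]
shift-before-turn cm [-0.1   0.1   1.67] turn [-0.001 -0.    -0.005] shift-after-turn cm [-0.1   0.1   1.67] rows 0.4 0.0
```

View pics/c6.png

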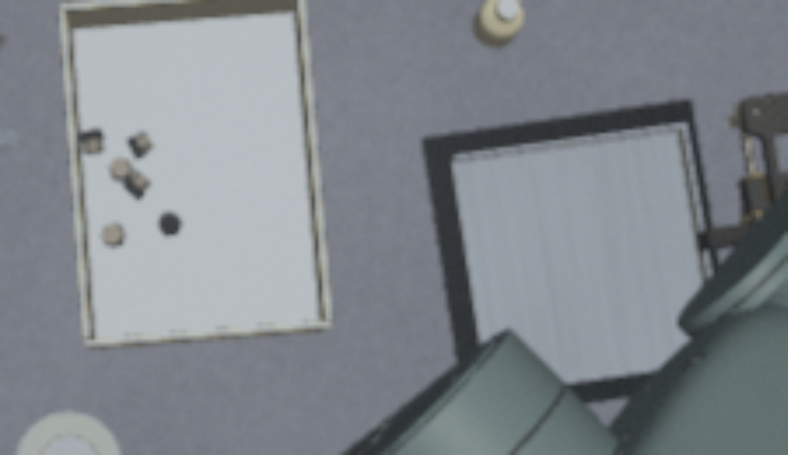

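All six stoppers are in the bin (crop px 80–170, 140–235). Next I lower the tray, watching the force.

>>> play_rows:
  plan: "-0.1 0.1 1 0 0 -0.005 1; 0 0 1 0 0 0 1; 0 0 1 0 0 0 1; 0 0 0.6 0 0 0 1; 0 0 0 0 0 0 1"

```text
time: 11.58
position: [0.5371, -0.3813, 0.0506]
tcp_rot: [-0.002, 0.648, 0.761, 0.0]
wrist_force: [-0.3, 1.1, -2.2]
gripper_width: 0.166
gripper_force: 60.0
```

>>> play_rows:
  plan: "0 0 0.2 0 0 0 1; 0 0 0.2 0 0 0 1; 0 0 0 0 0 0 1"

```text
time: 11.83
position: [0.5381, -0.3823, 0.0486]
tcp_rot: [0.0, 0.648, 0.761, -0.0]
wrist_force: [-0.6, -0.1, -1.2]
gripper_width: 0.165
gripper_force: 60.0
```

>>> play_rows:
  plan: "0 0 0.2 0 0 0 1; 0 0 0 0 0 0 1; 0 0 0 0 0 0 1"

```text
time: 12.08
position: [0.5381, -0.3823, 0.0469]
tcp_rot: [0.0, 0.648, 0.761, 0.0]
wrist_force: [0.3, -0.1, -1.3]
gripper_width: 0.166
gripper_force: 60.0
```

```bash
python3 - <<'E'
from h import *
o=get_obs();print(o["position"],o["wrist_force"],o["wrist_torque"]);to([.538,-.382,.044],99.2)
E
```

```text
[ 0.53808417 -0.38229718  0.04688318] [ 0.25487198 -0.14079804 -1.33566886] [-0.19467739 -0.10701603 -0.01518849]
shift-before-turn cm [ 0.03 -0.    0.29] turn [ 0.     0.    -0.001] shift-after-turn cm [ 0.03 -0.    0.29] rows 0.1 0.0
```

>>> play_rows:
  plan: "0 0 0.15 0 0 0 1; 0 0 0 0 0 0 1; 0 0 0 0 0 0 1"

```text
time: 12.33
position: [0.5382, -0.3824, 0.0458]
tcp_rot: [0.0, 0.648, 0.761, 0.0]
wrist_force: [0.0, 0.3, 3.2]
gripper_width: 0.164
gripper_force: 60.0
```

>>> play_rows:
  plan: "0 0 0.1 0 0 0 1; 0 0 0 0 0 0 1; 0 0 0 0 0 0 1"

```text
time: 12.58
position: [0.5383, -0.3825, 0.0457]
tcp_rot: [0.001, 0.648, 0.761, -0.0]
wrist_force: [-1.0, 1.5, 8.8]
gripper_width: 0.166
gripper_force: 60.0
```

>>> play_rows:
  plan: "0 0 0.1 0 0 0 1; 0 0 0 0 0 0 1; 0 0 0 0 0 0 1"

```text
time: 12.83
position: [0.5383, -0.3827, 0.0456]
tcp_rot: [0.001, 0.648, 0.761, -0.0]
wrist_force: [-2.7, 1.2, 12.6]
gripper_width: 0.167
gripper_force: 60.0
```

```bash
python3 - <<'E'
from h import *
o=get_obs();print(o["position"],o["wrist_force"],o["wrist_torque"])
p=get_image("scene");cv2.imwrite("pics/c7.png",cv2.resize(p["pixels"][130:290,100:320,::-1],None,fx=3.5,fy=3.5,interpolation=cv2.INTER_CUBIC))
E
```

```text
[ 0.53831261 -0.38266172  0.04555664] [-2.69493798  1.23540474 12.61346256] [0.7481992  0.610065   0.01468185]
```

View pics/c7.png

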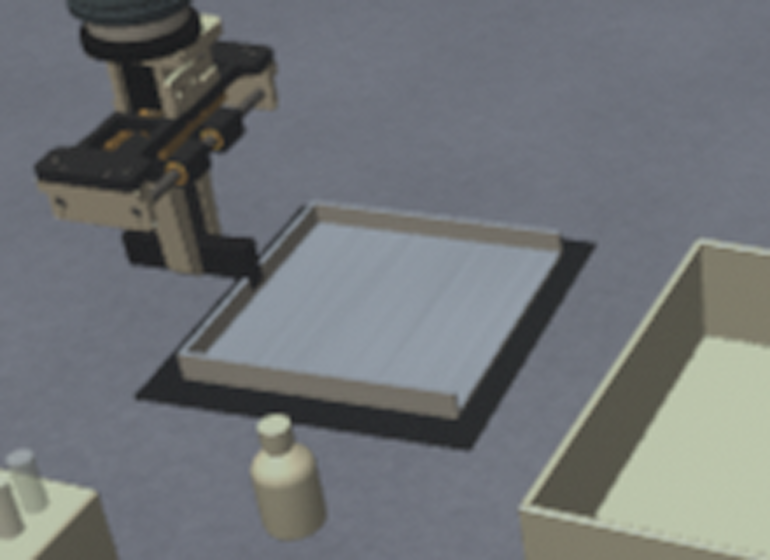

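The tray stands flat on its mat; a force of 12 N confirms contact. I release it and lift clear.

>>> play_rows:
  plan: "0 0 -0.15 0 0 0 1; 0 0 0 0 0 0 1; 0 0 0 0 0 0 0.3; 0 0 0 0 0 0 0.3; 0 0 0 0 0 0 0.3"
  squeeze: 20

```text
time: 13.3
position: [0.5379, -0.382, 0.0442]
tcp_rot: [-0.0, 0.648, 0.761, 0.0]
wrist_force: [-0.2, 0.5, 0.3]
gripper_width: 0.335
gripper_force: 0.0
```

>>> play_rows:
  plan: "0 0 0 0 0 0 0.3; 0 0 0 0 0 0 0.3; 0 0 0 0 0 0 0.3; 0 0 0 0 0 0 0.3; 0 0 0 0 0 0 0.3"

```text
time: 13.72
position: [0.538, -0.3822, 0.0446]
tcp_rot: [-0.0, 0.648, 0.761, 0.0]
wrist_force: [0.2, -0.5, 0.3]
gripper_width: 0.68
gripper_force: 0.0
```

>>> play_rows:
  plan: "0 0 -2 0 0 0 0.3; 0 0 -3 0 0 0 0.3; 0 0 -4 0 0 0 0.3; 0 0 -4 0 0 0 0.3; 0 0 -4 0 0 0 0.3"

```text
time: 14.13
position: [0.5378, -0.3819, 0.2163]
tcp_rot: [-0.0, 0.648, 0.761, 0.0]
wrist_force: [1.0, -0.4, 0.3]
gripper_width: 0.699
gripper_force: 0.0
```

>>> play_rows:
  plan: "4 0 0 0 0 0 0.5; 4 0 0 0 0 0 0.5; 4 0 0 0 0 0 0.5; 4 0 0 0 0 0 0.5; 4 0 0 0 0 0 0.5"

```text
time: 14.55
position: [0.5055, -0.1832, 0.2149]
tcp_rot: [0.0, 0.649, 0.761, 0.0]
wrist_force: [0.5, 0.7, -0.6]
gripper_width: 0.498
gripper_force: 0.0
```

>>> play_rows:
  plan: "4 0 0 0 0 0 0.5; 4 0 0 0 0 0 0.5; 4 0 0 0 0 0 0.5; 4 0 0 0 0 0 0.5; 4 0 0 0 0 0 0.5"

```text
time: 14.97
position: [0.4736, 0.0143, 0.215]
tcp_rot: [0.0, 0.648, 0.761, 0.0]
wrist_force: [0.9, 0.5, -0.3]
gripper_width: 0.499
gripper_force: 0.0
```

>>> play_rows:
  plan: "4 0 0 0 0 0 0.5; 4 0 0 0 0 0 0.5; 4 0 0 0 0 0 0.5; 4 0 0 0 0 0 0.5; 0 0 0 0 0 0 0.5"

```text
time: 15.38
position: [0.4468, 0.1768, 0.2151]
tcp_rot: [-0.001, 0.646, 0.763, 0.001]
wrist_force: [0.0, -0.6, -0.0]
gripper_width: 0.503
gripper_force: 0.0
```

```bash
cat > tray.py <<'E'
from h import *
t=get_image("top");o=get_obs();print(o["position"],o["gripper_width"])
M=np.zeros((480,640),np.uint8)
for m in blobs(t,(365,180,500,290),78,8): M|=m.astype(np.uint8)
box=slice(180,290),slice(365,500)
c=max(cv2.findContours(M,cv2.RETR_EXTERNAL,cv2.CHAIN_APPROX_NONE)[0],key=cv2.contourArea)
f=np.zeros_like(M);cv2.drawContours(f,[c],-1,1,-1);f2=cv2.morphologyEx(f,cv2.MORPH_OPEN,np.ones((15,15)))
def rect(mask,z):
    c=max(cv2.findContours(mask,cv2.RETR_EXTERNAL,cv2.CHAIN_APPROX_NONE)[0],key=cv2.contourArea);r=cv2.minAreaRect(c)
    W=np.array([ray(t,*q,z)[:2] for q in cv2.boxPoints(r)])
    for i in range(4):
        e=W[i]-W[i-1]
        if abs(e[1])>abs(e[0]) and e[1]>0: a=np.degrees(np.arctan2(e[1],e[0]));
        if abs(e[0])>abs(e[1]) and e[0]>0: b=np.degrees(np.arctan2(e[1],e[0]))
    print(W.mean(0).round(4),"ang",a.round(2),b.round(2),[np.linalg.norm(W[i]-W[i-1]).round(4) for i in range(2)])
rect(f2,.003)
g=(f2>0)&(t["pixels"].max(2)>100);g=cv2.morphologyEx(g.astype(np.uint8),cv2.MORPH_OPEN,np.ones((5,5)));rect(g,.015)
h=(f>0)&(f2==0);n,l,st,_=cv2.connectedComponentsWithStats(h.astype(np.uint8));i=1+st[1:,4].argmax();a=axis(t,l==i,.047);print("handle",a)
save(t,"tt.png")
E
python3 tray.py; python3 - <<'E'
from h import *
for s in spats(get_image("top"),thr=100): print(s)
E
```

```text
[0.44762912 0.17394259 0.21494399] 0.498828012922112
[ 0.5166 -0.2514] ang 99.23 8.67 [np.float64(0.2427), np.float64(0.2374)]
[ 0.516  -0.2451] ang 99.08 8.46 [np.float64(0.2007), np.float64(0.1939)]
handle (array([ 0.53798889, -0.39321995]), array([-0.15909429,  0.98726339]), np.float64(0.07766099600438309), np.float64(0.015210728779186389))
(array([0.62252799, 0.32202051]), np.float64(-98.59636081082209), np.float64(0.07783845928037297), np.float64(0.014381759751089941), array([130., 137.]))
```

```bash
python3 - <<'E'
from h import *
to([.6225,.322,.10],81.4); print(get_obs()["qpos"])
E
```

```text
shift-before-turn cm [11.94 19.64 11.49] turn [0.    0.    0.314] shift-after-turn cm [17.43 14.99 11.49] rows 6.2 2.5
[ 1.33832736e-01  1.52640617e-01  1.73563509e+00 -2.87250043e-04
  1.25297260e+00 -3.04234870e-02]
```

>>> play_rows:
  plan: "0 0 0 0 0 0.11 0.5; 0 0 0 0 0 0.11 0.5; 0 0 0 0 0 0.094 0.5; 2.5 2.14 1.5 0 0 0 0.5; 2.5 2.14 1.5 0 0 0 0.5"

```text
time: 15.9
position: [0.5004, 0.2115, 0.1858]
tcp_rot: [0.001, 0.761, 0.649, 0.001]
wrist_force: [0.8, -1.0, 0.9]
gripper_width: 0.502
gripper_force: 0.0
```

>>> play_rows:
  plan: "2.5 2.14 1.5 0 0 0 0.5; 2.5 2.14 1.5 0 0 0 0.5; 2.5 2.14 1.5 0 0 0 0.5; 2.5 2.14 1.5 0 0 0 0.5; 2.43 2.14 1.5 0 0 0 0.5"

```text
time: 16.32
position: [0.6258, 0.3184, 0.1086]
tcp_rot: [0.0, 0.76, 0.65, -0.0]
wrist_force: [0.6, 0.6, 0.8]
gripper_width: 0.494
gripper_force: 0.0
```

>>> play_rows:
  plan: "0 0 1 0 0 0 0.5; 0 0 1 0 0 0 0.5; 0 0 0 0 0 0 0.5"

```text
time: 16.57
position: [0.6222, 0.3173, 0.0864]
tcp_rot: [-0.001, 0.76, 0.65, -0.003]
wrist_force: [-0.1, 0.3, -1.0]
gripper_width: 0.5
gripper_force: 0.0
```

```bash
python3 - <<'E'
from h import *
to([.6225,.322,.0235],81.4); print(get_obs()["qpos"])
E
```

```text
shift-before-turn cm [ 0.49 -0.01  6.29] turn [-0.005  0.003 -0.006] shift-after-turn cm [ 0.47 -0.04  6.29] rows 1.5 0.1
[ 3.12569965e-01  6.43822684e-01  1.31758378e+00 -5.83559128e-04
  1.18610543e+00  4.68390563e-01]
```

>>> play_rows:
  plan: "0.4 0 1.5 0 0 0 0.5; 0 0 2 0 0 0 0.5; 0 0 1.5 0 0 0 0.5; 0 0 1 0 0 0 0.5; 0 0 0.2 0 0 0 0.5"

```text
time: 16.98
position: [0.6228, 0.3228, 0.0262]
tcp_rot: [-0.001, 0.76, 0.65, -0.001]
wrist_force: [-1.2, 1.2, -0.0]
gripper_width: 0.503
gripper_force: 0.0
```

>>> play_rows:
  plan: "0 0 0 0 0 0 1; 0 0 0 0 0 0 1; 0 0 0 0 0 0 1; 0 0 0 0 0 0 1; 0 0 0 0 0 0 1"

```text
time: 17.4
position: [0.6247, 0.324, 0.0288]
tcp_rot: [0.0, 0.759, 0.651, 0.001]
wrist_force: [-0.1, -0.4, 0.8]
gripper_width: 0.194
gripper_force: 0.0
```

>>> play_rows:
  plan: "0 0 0 0 0 0 1; 0 0 0 0 0 0 1; 0 0 0 0 0 0 1; 0 0 0 0 0 0 1; 0 0 0 0 0 0 1"

```text
time: 17.82
position: [0.6245, 0.324, 0.0285]
tcp_rot: [0.0, 0.759, 0.651, 0.0]
wrist_force: [-1.2, 0.4, 5.0]
gripper_width: 0.136
gripper_force: 20.0
```

```bash
python3 - <<'E'
from h import *
print(get_obs());p=get_image("scene");cv2.imwrite("pics/c8.png",cv2.resize(p["pixels"][170:380,330:580,::-1],None,fx=2.6,fy=2.6))
E
```

```text
{'time': 17.8167, 'qpos': array([3.20362359e-01, 7.08040881e-01, 1.35498827e+00, 5.19225794e-05,
       1.07751685e+00, 4.74317883e-01]), 'joint_velocities': array([-0.00030577, -0.00150105, -0.00155154, -0.00071307, -0.00071526,
        0.00187507]), 'tau': array([-2.07827361e-01, -5.98805201e+01, -2.32865095e+01,  2.83259188e-02,
       -3.78661249e-01,  1.38618256e-02]), 'position': array([0.62454598, 0.32397528, 0.02846226]), 'tcp_rot': array([1.76850319e-04, 7.59398452e-01, 6.50625635e-01, 4.93069821e-04]), 'wrist_force': array([-1.20842339,  0.40076622,  4.99572241]), 'wrist_torque': array([-0.09943663,  0.10682024, -0.01691038]), 'gripper_force': 20.001477599143982, 'gripper_width': 0.1361872439903419}
```

View pics/c8.png

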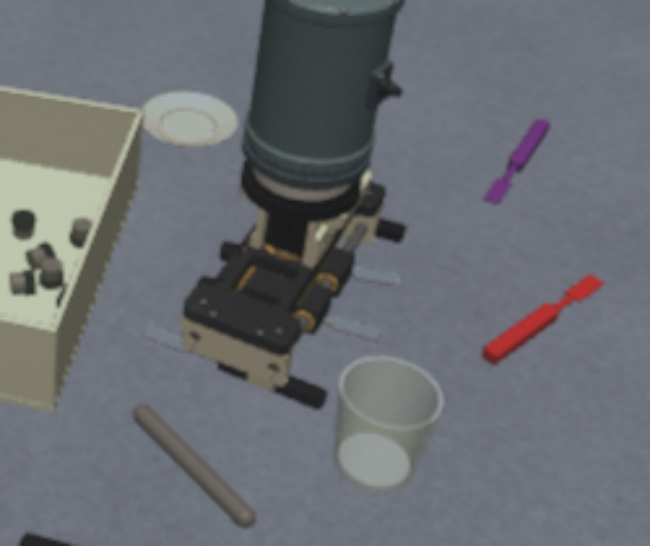

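The spatula is gripped (13 mm wide), but about 5 mm too high, so I regrip lower.

>>> play_rows:
  plan: "0 0 0 0 0 0 0.7; 0 0 0 0 0 0 0.7; 0 0 0 0 0 0 0.7; 0 0 0 0 0 0 0.7; -0.2 0 0.25 0 0 0 0.7"

```text
time: 18.28
position: [0.6241, 0.3221, 0.0253]
tcp_rot: [0.0, 0.759, 0.651, 0.0]
wrist_force: [0.6, -0.6, -0.2]
gripper_width: 0.299
gripper_force: 0.0
```

>>> play_rows:
  plan: "0 0 0.2 0 0 0 0.7; 0 0 0 0 0 0 0.7; 0 0 0 0 0 0 0.7; 0 0 0 0 0 0 1; 0 0 0 0 0 0 1"

```text
time: 18.7
position: [0.6239, 0.3219, 0.0232]
tcp_rot: [-0.0, 0.759, 0.651, 0.0]
wrist_force: [0.9, 0.4, -0.5]
gripper_width: 0.203
gripper_force: 0.0
```

>>> play_rows:
  plan: "0 0 0 0 0 0 1; 0 0 0 0 0 0 1; 0 0 0 0 0 0 1; 0 0 0 0 0 0 1; 0 0 0 0 0 0 1"

```text
time: 19.12
position: [0.6239, 0.3219, 0.0233]
tcp_rot: [-0.0, 0.759, 0.651, 0.0]
wrist_force: [-0.1, 0.1, -0.3]
gripper_width: 0.139
gripper_force: 20.0
```

```bash
python3 - <<'E'
from h import *
o=get_obs();print(o["position"],o["wrist_force"],o["gripper_width"]);to([.580,-.2666,.14],-80.8)
E
```

```text
[0.62391481 0.32187513 0.02328418] [-0.10238961  0.10056905 -0.33667178] 0.13884551680815657
shift-before-turn cm [-58.82   4.69 -11.68] turn [-0.    -0.     2.827] shift-after-turn cm [ 57.39  13.74 -11.67] rows 14.4 22.6
```

>>> play_rows:
  plan: "0 0 -1.5 0 0 0 1; 0 0 -3 0 0 0 1; 0 0 -4 0 0 0 1; 0 0 -3 0 0 0 1; -2 0.15 -1.2 0 0 0 1"

```text
time: 19.53
position: [0.6244, 0.3054, 0.1561]
tcp_rot: [0.001, 0.759, 0.652, 0.005]
wrist_force: [0.4, 0.1, 0.2]
gripper_width: 0.14
gripper_force: 20.0
```

>>> play_rows:
  plan: "-3.8 0.3 0 0 0 0 1; -3.8 0.3 0 0 0 0 1; -3.8 0.3 0 0 0 0 1; -3.8 0.3 0 0 0 0 1; -3.8 0.3 0 0 0 0 1"

```text
time: 19.95
position: [0.6075, 0.1103, 0.1504]
tcp_rot: [0.0, 0.759, 0.651, 0.0]
wrist_force: [0.2, 0.5, -0.4]
gripper_width: 0.139
gripper_force: 20.0
```

>>> play_rows:
  plan: "-3.8 0.3 0 0 0 0 1; -3.8 0.3 0 0 0 0 1; -3.8 0.3 0 0 0 0 1; -3.8 0.3 0 0 0 0 1; -3.8 0.3 0 0 0 0 1"

```text
time: 20.37
position: [0.5932, -0.08, 0.1504]
tcp_rot: [0.0, 0.759, 0.651, 0.0]
wrist_force: [1.2, 0.3, -0.3]
gripper_width: 0.138
gripper_force: 20.0
```

>>> play_rows:
  plan: "-3.8 0.3 0 0 0 0 1; -3.8 0.3 0 0 0 0 1; -3.8 0.3 0 0 0 0 1; -3.8 0.3 0 0 0 0 1; -3.6 0.34 0 0 0 0 1"

```text
time: 20.78
position: [0.5794, -0.2685, 0.1504]
tcp_rot: [0.0, 0.76, 0.65, -0.0]
wrist_force: [0.4, -0.2, 0.4]
gripper_width: 0.137
gripper_force: 20.0
```

>>> play_rows:
  plan: "0 0 0 0 0 0.12 1; 0 0 0 0 0 0.12 1; 0 0 0 0 0 0.12 1; 0 0 0 0 0 0.12 1; 0 0 0 0 0 0.12 1"

```text
time: 21.2
position: [0.5798, -0.2666, 0.1501]
tcp_rot: [-0.0, 0.919, 0.394, -0.0]
wrist_force: [0.2, -0.0, -0.4]
gripper_width: 0.137
gripper_force: 20.0
```

>>> play_rows:
  plan: "0 0 0 0 0 0.12 1; 0 0 0 0 0 0.12 1; 0 0 0 0 0 0.12 1; 0 0 0 0 0 0.12 1; 0 0 0 0 0 0.12 1"

```text
time: 21.62
position: [0.5799, -0.2664, 0.1502]
tcp_rot: [-0.0, 0.994, 0.105, -0.0]
wrist_force: [0.5, 0.1, 0.2]
gripper_width: 0.138
gripper_force: 20.0
```

>>> play_rows:
  plan: "0 0 0 0 0 0.12 1; 0 0 0 0 0 0.12 1; 0 0 0 0 0 0.12 1; 0 0 0 0 0 0.12 1; 0 0 0 0 0 0.12 1"

```text
time: 22.03
position: [0.5799, -0.2663, 0.1502]
tcp_rot: [-0.0, 0.981, -0.193, -0.0]
wrist_force: [-0.5, 0.5, -0.3]
gripper_width: 0.136
gripper_force: 20.0
```

>>> play_rows:
  plan: "0 0 0 0 0 0.12 1; 0 0 0 0 0 0.12 1; 0 0 0 0 0 0.12 1; 0 0 0 0 0 0.12 1; 0 0 0 0 0 0.12 1"

```text
time: 22.45
position: [0.58, -0.2663, 0.1502]
tcp_rot: [-0.0, 0.88, -0.475, -0.0]
wrist_force: [0.2, -0.3, -0.2]
gripper_width: 0.137
gripper_force: 20.0
```

>>> play_rows:
  plan: "0 0 0 0 0 0.12 1; 0 0 0 0 0 0.12 1; 0 0 0 0 0 0.12 1; 0 0 0 0 0 0.067 1; 0 0 0 0 0 0 1"

```text
time: 22.87
position: [0.5799, -0.2663, 0.1502]
tcp_rot: [-0.0, 0.761, -0.649, -0.0]
wrist_force: [0.3, 0.2, -0.0]
gripper_width: 0.138
gripper_force: 20.0
```

>>> play_rows:
  plan: "0 0 0 0 0 0 1; 0 0 0 0 0 0 1; 0 0 0 0 0 0 1"

```text
time: 23.12
position: [0.58, -0.2664, 0.1502]
tcp_rot: [-0.0, 0.762, -0.648, -0.0]
wrist_force: [1.0, -0.4, -0.3]
gripper_width: 0.137
gripper_force: 20.0
```

```bash
python3 - <<'E'
from h import *
o=get_obs();print(o["position"],o["qpos"],o["gripper_width"]);to([.580,-.2666,.031],-80.8)
E
```

```text
[ 0.58004217 -0.26639515  0.1502083 ] [-6.05011924e-01  4.82265383e-01  1.43193828e+00  8.96349594e-06
  1.22742286e+00  2.37446278e+00] 0.13708933496412065
shift-before-turn cm [2.000e-02 1.000e-02 1.192e+01] turn [0.    0.    0.002] shift-after-turn cm [2.000e-02 1.000e-02 1.192e+01] rows 2.9 0.0
```

Aligned. I lower it, open to about 22 mm and rise; then I check the tray and the remaining spatulas.

>>> play_rows:
  plan: "0 0 3 0 0 0 1; 0 0 4 0 0 0 1; 0 0 3 0 0 0 1; 0 0 1 0 0 0 1; 0 0 0.5 0 0 0 1"

```text
time: 23.53
position: [0.5787, -0.2655, 0.0329]
tcp_rot: [0.0, 0.762, -0.648, -0.002]
wrist_force: [-0.4, -0.0, -0.2]
gripper_width: 0.135
gripper_force: 20.0
```

>>> play_rows:
  plan: "0 0 0.4 0 0 0 1; 0 0 0 0 0 0 1; 0 0 0 0 0 0 1"

```text
time: 23.78
position: [0.5812, -0.2672, 0.033]
tcp_rot: [-0.0, 0.762, -0.648, 0.002]
wrist_force: [1.1, 0.7, 0.7]
gripper_width: 0.134
gripper_force: 20.0
```

>>> play_rows:
  plan: "0 0 0 0 0 0 0.76; 0 0 0 0 0 0 0.76; 0 0 0 0 0 0 0.76; 0 0 0 0 0 0 0.76; 0 0 0 0 0 0 0.76"

```text
time: 24.2
position: [0.5802, -0.2665, 0.0316]
tcp_rot: [-0.0, 0.762, -0.648, 0.0]
wrist_force: [-0.0, -0.5, 1.4]
gripper_width: 0.239
gripper_force: 0.0
```

>>> play_rows:
  plan: "0 0 -1 0 0 0 0.76; 0 0 -2 0 0 0 0.76; 0 0 -4 0 0 0 0.5; 0 0 -4 0 0 0 0.5; 0 0 -4 0 0 0 0.5"

```text
time: 24.62
position: [0.5796, -0.2661, 0.1832]
tcp_rot: [0.0, 0.762, -0.648, -0.0]
wrist_force: [-0.1, -1.2, -1.1]
gripper_width: 0.407
gripper_force: 0.0
```

>>> play_rows:
  plan: "-3 0 0 0 0 -0.12 0.5; -3 0 0 0 0 -0.12 0.5; -3 0 0 0 0 -0.12 0.5; 0 0 0 0 0 -0.12 0.5; 0 0 0 0 0 -0.12 0.5"

```text
time: 25.03
position: [0.5547, -0.1784, 0.1825]
tcp_rot: [-0.0, 0.921, -0.39, 0.0]
wrist_force: [0.2, -0.2, -0.2]
gripper_width: 0.501
gripper_force: 0.0
```

```bash
python3 - <<'E'
from h import *
t=get_image("top")
for s in spats(t,thr=100): print(s)
for s in spats(t,(380,190,480,280),.017,100): print("T",s)
print(get_obs()["position"],get_obs()["qpos"]);to([.5454,.296,.12],90)
cv2.imwrite("pics/c9.png",cv2.resize(t["pixels"][150:330,190:490,::-1],None,fx=2.6,fy=2.6))
E
```

```text
(array([0.54568483, 0.29560385]), np.float64(89.70586847635008), np.float64(0.07750442378453509), np.float64(0.014402691290413178), array([138., 132.]))
(array([0.49201205, 0.29876118]), np.float64(98.40568429149471), np.float64(0.07844204201954126), np.float64(0.013724583581013392), array([138., 132.]))
(array([0.41793459, 0.34345732]), np.float64(-93.93894935338766), np.float64(0.07757536479130434), np.float64(0.0137651361130662), array([129., 140.]))
T (array([ 0.43410927, -0.35795709]), np.float64(162.80697255746722), np.float64(0.09946117796265536), np.float64(0.049526880493206374), array([129., 126.]))
[ 0.55510561 -0.1792567   0.18249714] [-5.03480237e-01  3.60692820e-01  1.53853173e+00  4.00814981e-05
  1.24123942e+00  1.86289628e+00]
shift-before-turn cm [-34.63 -32.57   6.22] turn [ 1.000e-03 -1.000e-03 -2.366e+00] shift-after-turn cm [47.53 -0.97  6.25] rows 11.5 18.9
```

View pics/c9.png

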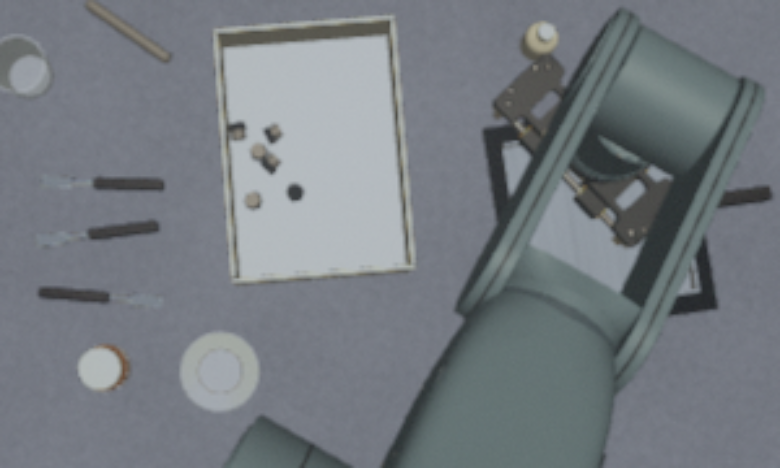

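The remaining three spatulas are undisturbed (crop rows 185, 230 and 297). Spatula B is next.

>>> play_rows:
  plan: "0 0 0 0 0 -0.124 0.5; 0 0 0 0 0 -0.124 0.5; 0 0 0 0 0 -0.124 0.5; 0 0 0 0 0 -0.124 0.5; 0 0 0 0 0 -0.124 0.5"

```text
time: 25.5
position: [0.5553, -0.1806, 0.1818]
tcp_rot: [0.0, 0.996, -0.094, 0.0]
wrist_force: [0.2, 0.5, 0.2]
gripper_width: 0.501
gripper_force: 0.0
```

>>> play_rows:
  plan: "0 0 0 0 0 -0.124 0.5; 0 0 0 0 0 -0.124 0.5; 0 0 0 0 0 -0.124 0.5; 0 0 0 0 0 -0.124 0.5; 0 0 0 0 0 -0.124 0.5"

```text
time: 25.92
position: [0.5553, -0.1806, 0.1818]
tcp_rot: [0.0, 0.977, 0.215, 0.0]
wrist_force: [-0.3, -0.9, 0.2]
gripper_width: 0.499
gripper_force: 0.0
```

>>> play_rows:
  plan: "0 0 0 0 0 -0.124 0.5; 0 0 0 0 0 -0.124 0.5; 0 0 0 0 0 -0.124 0.5; 0 0 0 0 0 -0.124 0.5; 0 0 0 0 0 -0.124 0.5"

```text
time: 26.33
position: [0.5553, -0.1806, 0.1818]
tcp_rot: [0.0, 0.865, 0.502, 0.0]
wrist_force: [0.4, -0.2, -0.5]
gripper_width: 0.501
gripper_force: 0.0
```

>>> play_rows:
  plan: "0 0 0 0 0 -0.124 0.5; 0 0 0 0 0 -0.124 0.5; 0 0 0 0 0 -0.124 0.5; 0 0 0 0 0 -0.124 0.5; 0 0 0 0 0 0 0.5"

```text
time: 26.75
position: [0.5553, -0.1806, 0.1817]
tcp_rot: [0.0, 0.715, 0.699, 0.0]
wrist_force: [-0.1, -0.0, 1.3]
gripper_width: 0.5
gripper_force: 0.0
```

>>> play_rows:
  plan: "4 -0.1 0 0 0 0 0.5; 4 -0.1 0 0 0 0 0.5; 4 -0.1 0 0 0 0 0.5; 4 -0.1 0 0 0 0 0.5; 4 -0.1 0 0 0 0 0.5"

```text
time: 27.17
position: [0.5551, 0.0212, 0.1817]
tcp_rot: [0.0, 0.719, 0.696, 0.0]
wrist_force: [0.3, -0.1, -0.9]
gripper_width: 0.496
gripper_force: 0.0
```

>>> play_rows:
  plan: "4 -0.1 0 0 0 0 0.5; 4 -0.1 0 0 0 0 0.5; 4 -0.1 0 0 0 0 0.5; 4 -0.1 0 0 0 0 0.5; 4 -0.1 1 0 0 0 0.5"

```text
time: 27.58
position: [0.5564, 0.2219, 0.1736]
tcp_rot: [0.001, 0.718, 0.696, 0.002]
wrist_force: [1.2, -0.4, 0.2]
gripper_width: 0.5
gripper_force: 0.0
```

>>> play_rows:
  plan: "4 0 1.5 0 0 0 0.5; 3.5 0 2 0 0 0 0.5; 0 0 3 0 0 0 0.5; 0 0 2.5 0 0 0 0.5; 0 0 0 0 0 0 0.5"

```text
time: 28.0
position: [0.5534, 0.2935, 0.0763]
tcp_rot: [-0.002, 0.717, 0.697, -0.004]
wrist_force: [-0.6, -0.6, 0.5]
gripper_width: 0.505
gripper_force: 0.0
```

>>> play_rows:
  plan: "0 0 0 0 0 0 0.5; 0 0 0 0 0 0 0.5; 0 0 0 0 0 0 0.5"

```text
time: 28.25
position: [0.5588, 0.2937, 0.084]
tcp_rot: [0.001, 0.717, 0.697, 0.002]
wrist_force: [-0.4, -0.2, -0.2]
gripper_width: 0.499
gripper_force: 0.0
```

```bash
python3 - <<'E'
from h import *
o=get_obs();print(o["position"],o["qpos"]);to([.5457,.2956,.0235],89.8)
E
```

```text
[0.55878168 0.29368207 0.0839729 ] [3.07451332e-01 5.34275326e-01 1.52433976e+00 2.09339689e-05
 1.07913694e+00 3.34951062e-01]
shift-before-turn cm [ 0.15 -1.33  6.04] turn [ 0.004 -0.001 -0.024] shift-after-turn cm [ 0.19 -1.31  6.05] rows 1.5 0.2
```

>>> play_rows:
  plan: "0.2 -0.6 1 0 0 -0.02 0.5; 0 -0.6 1 0 0 0 0.5; 0 0 1.5 0 0 0 0.5; 0 0 1 0 0 0 0.5; 0 0 0.5 0 0 0 0.5"

```text
time: 28.67
position: [0.5455, 0.2956, 0.0318]
tcp_rot: [0.0, 0.709, 0.705, 0.0]
wrist_force: [-0.2, 0.4, -0.4]
gripper_width: 0.5
gripper_force: 0.0
```

>>> play_rows:
  plan: "0 0 0.3 0 0 0 0.5; 0 0 0 0 0 0 0.5; 0 0 0 0 0 0 0.5; 0 0 0 0 0 0 0.5; 0 0 0 0 0 0 0.5"

```text
time: 29.08
position: [0.5457, 0.2961, 0.0293]
tcp_rot: [0.0, 0.709, 0.705, 0.001]
wrist_force: [0.5, 0.4, -0.4]
gripper_width: 0.499
gripper_force: 0.0
```

```bash
python3 - <<'E'
from h import *
o=get_obs();print(o["position"]);to([.5457,.2956,.0235],89.8)
E
```

```text
[0.54566346 0.2961151  0.0292814 ]
shift-before-turn cm [-0.05  0.    0.58] turn [ 0.001 -0.    -0.002] shift-after-turn cm [-0.05  0.    0.58] rows 0.1 0.0
```

>>> play_rows:
  plan: "0 0 0.4 0 0 0 0.6; 0 0 0.18 0 0 0 0.7; 0 0 0 0 0 0 0.7; 0 0 0 0 0 0 0.7; 0 0 0 0 0 0 1"

```text
time: 29.5
position: [0.545, 0.2959, 0.0227]
tcp_rot: [-0.0, 0.709, 0.705, -0.0]
wrist_force: [0.7, 0.1, 0.5]
gripper_width: 0.27
gripper_force: 0.0
```

>>> play_rows:
  plan: "0 0 0 0 0 0 1; 0 0 0 0 0 0 1; 0 0 0 0 0 0 1; 0 0 0 0 0 0 1; 0 0 0 0 0 0 1"

```text
time: 29.92
position: [0.5451, 0.296, 0.0228]
tcp_rot: [-0.0, 0.709, 0.705, 0.0]
wrist_force: [0.3, -0.2, -1.6]
gripper_width: 0.137
gripper_force: 20.0
```

>>> play_rows:
  plan: "0 0 -1.5 0 0 0 1; 0 0 -3 0 0 0 1; 0 0 -4 0 0 0 1; 0 0 -3 0 0 0 1; -2 0 -1.2 0 0 0 1"

```text
time: 30.33
position: [0.5472, 0.2791, 0.1551]
tcp_rot: [0.001, 0.708, 0.706, 0.004]
wrist_force: [1.1, -0.2, -0.1]
gripper_width: 0.136
gripper_force: 20.0
```

>>> play_rows:
  plan: "-3.9 0 0 0 0 0 1; -3.9 0 0 0 0 0 1; -3.9 0 0 0 0 0 1; -3.9 0 0 0 0 0 1; -3.9 0 0 0 0 0 1"

```text
time: 30.75
position: [0.5436, 0.0794, 0.15]
tcp_rot: [0.0, 0.709, 0.706, 0.0]
wrist_force: [0.6, -0.0, 0.3]
gripper_width: 0.136
gripper_force: 20.0
```

>>> play_rows:
  plan: "-3.9 -0.1 0 0 0 0 1; -3.9 -0.1 0 0 0 0 1; -3.9 -0.1 0 0 0 0 1; -3.9 0 0 0 0 0 1; -3.9 0 0 0 0 0 1"

```text
time: 31.17
position: [0.5396, -0.1159, 0.15]
tcp_rot: [0.0, 0.709, 0.705, 0.0]
wrist_force: [0.6, -0.5, 0.8]
gripper_width: 0.136
gripper_force: 20.0
```

>>> play_rows:
  plan: "-3.9 0 0 0 0 0 1; -3.9 0 0 0 0 0 1; -3.5 0 0 0 0 0 1; -2.5 0 0 0 0 0 1; -2.05 0 0 0 0 -0.08 1"

```text
time: 31.58
position: [0.5389, -0.2753, 0.1497]
tcp_rot: [0.0, 0.681, 0.732, -0.0]
wrist_force: [1.0, 0.1, -0.0]
gripper_width: 0.135
gripper_force: 20.0
```

>>> play_rows:
  plan: "0 0 0 0 0 -0.084 1; 0 0 0 0 0 0 1; 0 0 0 0 0 0 1; 0 0 0 0 0 0 1"

```text
time: 31.92
position: [0.5392, -0.2717, 0.1497]
tcp_rot: [-0.0, 0.649, 0.76, 0.0]
wrist_force: [-0.8, -0.6, 0.3]
gripper_width: 0.135
gripper_force: 20.0
```

```bash
python3 - <<'E'
from h import *
o=get_obs();print(o["position"],o["qpos"]);to([.5405,-.273,.031],99.2)
E
```

```text
[ 0.53919061 -0.27172616  0.14967065] [-6.51478284e-01  4.25490306e-01  1.52542070e+00  2.23360737e-04
  1.19133294e+00 -8.08835996e-01]
shift-before-turn cm [-0.15  0.11 11.87] turn [-0.    -0.001 -0.003] shift-after-turn cm [-0.15  0.11 11.87] rows 2.8 0.0
```

>>> play_rows:
  plan: "-0.15 0.1 3 0 0 -0.003 1; 0 0 4 0 0 0 1; 0 0 3 0 0 0 1; 0 0 1 0 0 0 1; 0 0 0.45 0 0 0 1"

```text
time: 32.33
position: [0.5394, -0.272, 0.0332]
tcp_rot: [-0.002, 0.648, 0.762, -0.0]
wrist_force: [0.2, -0.5, -0.3]
gripper_width: 0.141
gripper_force: 20.0
```

>>> play_rows:
  plan: "0 0 0.35 0 0 0 1; 0 0 0 0 0 0 1; 0 0 0 0 0 0 1; 0 0 0 0 0 0 1"

```text
time: 32.67
position: [0.5416, -0.2745, 0.0336]
tcp_rot: [0.002, 0.648, 0.762, 0.0]
wrist_force: [0.8, -0.7, -0.3]
gripper_width: 0.138
gripper_force: 20.0
```

>>> play_rows:
  plan: "0 0 0 0 0 0 0.76; 0 0 0 0 0 0 0.76; 0 0 0 0 0 0 0.76; 0 0 0 0 0 0 0.76; 0 0 0 0 0 0 0.76"

```text
time: 33.08
position: [0.5405, -0.2739, 0.0319]
tcp_rot: [0.0, 0.648, 0.762, 0.0]
wrist_force: [0.1, 0.6, 0.3]
gripper_width: 0.241
gripper_force: 0.0
```

>>> play_rows:
  plan: "0 0 -1 0 0 0 0.76; 0 0 -2 0 0 0 0.76; 0 0 -4 0 0 0 0.5; 0 0 -4 0 0 0 0.5; 0 0 -4 0 0 0 0.5"

```text
time: 33.5
position: [0.5401, -0.2735, 0.1838]
tcp_rot: [-0.0, 0.648, 0.762, -0.0]
wrist_force: [1.5, 0.0, -0.8]
gripper_width: 0.406
gripper_force: 0.0
```

>>> play_rows:
  plan: "4 0 0 0 0 0 0.5; 4 0 0 0 0 0 0.5; 4 0 0 0 0 0 0.5; 4 0 0 0 0 0 0.5; 4 0 0 0 0 0 0.5"

```text
time: 33.92
position: [0.5076, -0.075, 0.1828]
tcp_rot: [0.0, 0.648, 0.762, 0.0]
wrist_force: [0.0, 0.0, 0.4]
gripper_width: 0.5
gripper_force: 0.0
```

>>> play_rows:
  plan: "3 0 0 0 0 0 0.5; 0 0 0 0 0 0 0.5; 0 0 0 0 0 0 0.5; 0 0 0 0 0 0 0.5"

```text
time: 34.25
position: [0.5039, -0.0473, 0.1825]
tcp_rot: [0.001, 0.647, 0.762, 0.0]
wrist_force: [0.3, 0.3, 0.2]
gripper_width: 0.498
gripper_force: 0.0
```

```bash
python3 - <<'E'
from h import *
t=get_image("top")
for s in spats(t,thr=100): print(s)
o=get_obs();print(o["position"])
for s in spats(t,(385,200,452,262),.017,80): print("T",s)
to([.492,.2988,.12],98.4)
a=t["pixels"][150:320,190:490,::-1];cv2.imwrite("pics/c10.png",cv2.resize(a,None,fx=2.6,fy=2.6))
E
```

```text
(array([0.49193563, 0.29858229]), np.float64(98.27014947540343), np.float64(0.0784233759708946), np.float64(0.014067847818225766), array([137., 131.]))
(array([0.41798977, 0.34362785]), np.float64(-94.07117485514178), np.float64(0.07758705494058118), np.float64(0.01381659350531772), array([127., 139.]))
[ 0.50394026 -0.04779315  0.18231351]
T (array([ 0.57971709, -0.26672333]), np.float64(99.37155996216879), np.float64(0.07641840979268302), np.float64(0.009856871219946769), array([109.,  97.]))
T (array([ 0.46636089, -0.2660184 ]), np.float64(-67.57532430592337), np.float64(0.07609160080410673), np.float64(0.010416480930361637), array([133., 152.]))
shift-before-turn cm [34.41  4.39  6.2 ] turn [0.001 0.001 0.015] shift-after-turn cm [34.46  3.88  6.23] rows 8.4 0.1
```

View pics/c10.png

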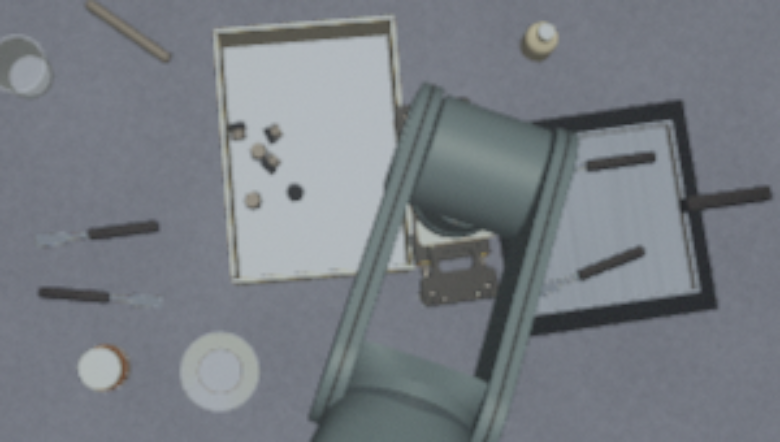

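Spatula A lies as planned. Spatula B was knocked aside after release: it is now at crop (610,262), turned to about 112° and still in the tray. I'll go back and re-lay it in the +60 mm slot.

```bash
python3 - <<'E'
from h import *
t=get_image("top");s=get_image("scene")
for m in blobs(t,(385,200,452,262),100):
    c,d,L,W=axis(t,m,.017)
    if L>.06 and L<.1: d=d*np.sign(d[1]);print("top",c+.005*d,np.degrees(np.arctan2(d[1],d[0])),L,W)
for m in blobs(s,(140,180,270,245),80):
    c,d,L,W=axis(s,m,.0135)
    if L>.04: d=d*np.sign(d[1]);print("scene",c+.005*d,np.degrees(np.arctan2(d[1],d[0])),L,W)
to([.4626,-.2568,.12],112.4)
E
```

```text
top [ 0.57951118 -0.26577233] 98.89576360333504 0.078841277853447 0.012221932189116418
top [ 0.46244518 -0.25539499] 112.60876965651863 0.07884311515524021 0.012010057962086219
scene [ 0.52015947 -0.38257258] 66.78612890916546 0.1721869689721635 0.1463691580853982
scene [ 0.50013361 -0.13719067] 9.742017736765458 0.1938408710732903 0.026687144916809825
scene [ 0.46392611 -0.25625467] 111.3540233053704 0.08046796839477802 0.019516627531523376
scene [ 0.58141897 -0.26685032] 97.28054501835942 0.08368081728528148 0.022628447729595273
scene [ 0.64414205 -0.29270804] 99.3957297953749 0.11601957461125409 0.04820347822953167
shift-before-turn cm [-19.94  -7.41   6.2 ] turn [ 0.     0.    -0.231] shift-after-turn cm [-17.72 -11.76   6.19] rows 5.3 1.8
```

>>> play_rows:
  plan: "-3.3 -1.2 0 0 0 0 0.6; -3.3 -1.2 0 0 0 0 0.6; -3.3 -1.2 0 0 0 0 0.6; -3.3 -1.2 0 0 0 0 0.6; -3.3 -1.3 0 0 0 0 0.6"

```text
time: 34.82
position: [0.4692, -0.2223, 0.1817]
tcp_rot: [0.0, 0.648, 0.762, -0.0]
wrist_force: [0.3, 0.4, 0.5]
gripper_width: 0.401
gripper_force: 0.0
```

>>> play_rows:
  plan: "-3.3 -1.2 0 0 0 0 0.73; 0 0 2 0 0 -0.115 0.73; 0 0 4 0 0 -0.116 0.73; 0 0 2 0 0 0 0.73; 0 0 0 0 0 0 0.73"

```text
time: 35.23
position: [0.4601, -0.2535, 0.0972]
tcp_rot: [-0.005, 0.557, 0.831, 0.001]
wrist_force: [-0.7, 0.2, 0.1]
gripper_width: 0.271
gripper_force: 0.0
```

>>> play_rows:
  plan: "0 0 0 0 0 0 0.73; 0 0 0 0 0 0 0.73; 0 0 0 0 0 0 0.73; 0 0 0 0 0 0 0.73; 0 0 0 0 0 0 0.73"

```text
time: 35.65
position: [0.4641, -0.2545, 0.1032]
tcp_rot: [0.001, 0.555, 0.832, -0.0]
wrist_force: [0.2, 0.4, -1.0]
gripper_width: 0.266
gripper_force: 0.0
```

```bash
python3 - <<'E'
from h import *
o=get_obs();print(o["position"],o["gripper_width"]);to([.463,-.2562,.031],112.4)
E
```

```text
[ 0.46407962 -0.25446342  0.10315823] 0.2664833363124576
shift-before-turn cm [-0.1  -0.17  7.22] turn [0.001 0.002 0.002] shift-after-turn cm [-0.12 -0.17  7.22] rows 1.7 0.0
```

>>> play_rows:
  plan: "-0.1 -0.15 2 0 0 0 0.73; 0 0 2 0 0 0 0.73; 0 0 1.5 0 0 0 0.73; 0 0 1 0 0 0 0.73; 0 0 0.5 0 0 0 0.73"

```text
time: 36.07
position: [0.462, -0.2551, 0.031]
tcp_rot: [-0.001, 0.555, 0.832, 0.0]
wrist_force: [-1.1, -0.5, -0.3]
gripper_width: 0.27
gripper_force: 0.0
```

>>> play_rows:
  plan: "0 0 0 0 0 0 0.73; 0 0 0 0 0 0 0.73; 0 0 0 0 0 0 0.73; 0 0 0 0 0 0 0.73; 0 0 0 0 0 0 0.73"

```text
time: 36.48
position: [0.4628, -0.2559, 0.0326]
tcp_rot: [0.001, 0.555, 0.832, -0.0]
wrist_force: [-0.4, -1.0, 0.5]
gripper_width: 0.27
gripper_force: 0.0
```

```bash
python3 - <<'E'
from h import *
o=get_obs();print(o["position"],o["gripper_width"],o["wrist_force"]);to([.463,-.2562,.031],112.4)
E
```

```text
[ 0.46276082 -0.25588154  0.03255782] 0.2701919859056678 [-0.39748504 -0.99122131  0.4607593 ]
shift-before-turn cm [-0.04  0.01  0.16] turn [0.001 0.001 0.002] shift-after-turn cm [-0.04  0.01  0.16] rows 0.0 0.0
```

>>> play_rows:
  plan: "0 0 0.1 0 0 0 1; 0 0 0 0 0 0 1; 0 0 0 0 0 0 1; 0 0 0 0 0 0 1; 0 0 0 0 0 0 1"

```text
time: 36.9
position: [0.4624, -0.2556, 0.0309]
tcp_rot: [0.0, 0.555, 0.832, 0.0]
wrist_force: [-0.5, 0.1, 0.7]
gripper_width: 0.133
gripper_force: 20.0
```

>>> play_rows:
  plan: "0 0 -1 0 0 0 1; 0 0 -1.5 0 0 0 1; 0 0 -1.5 0 0 0 1; -1.4 -0.6 0 0 0 0 1; -1.3 -0.65 0 0 0 0 1"

```text
time: 37.32
position: [0.4619, -0.2864, 0.0721]
tcp_rot: [0.001, 0.555, 0.832, -0.0]
wrist_force: [0.2, -1.6, 0.1]
gripper_width: 0.137
gripper_force: 20.0
```

>>> play_rows:
  plan: "0 0 0 0 0 0.115 1; 0 0 0 0 0 0.115 1; 0 0 0 0 0 0 1; 0 0 0 0 0 0 1; 0 0 0 0 0 0 1"

```text
time: 37.73
position: [0.4608, -0.2857, 0.0703]
tcp_rot: [-0.0, 0.646, 0.763, -0.0]
wrist_force: [0.3, -0.2, -0.5]
gripper_width: 0.14
gripper_force: 20.0
```

```bash
python3 - <<'E'
from h import *
o=get_obs();print(o["position"],o["gripper_width"],o["wrist_force"]);to([.4616,-.2858,.0315],99.2)
E
```

```text
[ 0.46076854 -0.28572894  0.07026872] 0.13967769377030936 [ 0.33859355 -0.20307353 -0.51581922]
shift-before-turn cm [-0.02  0.08  3.88] turn [-0.001 -0.001  0.005] shift-after-turn cm [-0.02  0.08  3.88] rows 0.9 0.0
```

>>> play_rows:
  plan: "0 0.08 1.5 0 0 0.005 1; 0 0 1.5 0 0 0 1; 0 0 0.6 0 0 0 1; 0 0 0.3 0 0 0 1; 0 0 0 0 0 0 1"

```text
time: 38.15
position: [0.4616, -0.2849, 0.0315]
tcp_rot: [-0.001, 0.649, 0.761, 0.0]
wrist_force: [-0.1, 0.3, -0.5]
gripper_width: 0.138
gripper_force: 20.0
```

>>> play_rows:
  plan: "0 0 0 0 0 0 1; 0 0 0 0 0 0 1; 0 0 0 0 0 0 0.76; 0 0 0 0 0 0 0.76; 0 0 0 0 0 0 0.76"

```text
time: 38.57
position: [0.4621, -0.2853, 0.0321]
tcp_rot: [0.0, 0.649, 0.761, -0.0]
wrist_force: [-1.1, 0.1, 0.5]
gripper_width: 0.234
gripper_force: 0.0
```

>>> play_rows:
  plan: "0 0 0 0 0 0 0.76; 0 0 0 0 0 0 0.76; 0 0 -1 0 0 0 0.76; 0 0 -2 0 0 0 0.76; 0 0 -4 0 0 0 0.6"

```text
time: 38.98
position: [0.4595, -0.2831, 0.0993]
tcp_rot: [-0.004, 0.649, 0.761, 0.0]
wrist_force: [0.2, -0.4, -0.6]
gripper_width: 0.274
gripper_force: 0.0
```

>>> play_rows:
  plan: "0 0 -4 0 0 0 0.5; 0 0 -4 0 0 0 0.5; 4 0 0 0 0 0 0.5; 4 0 0 0 0 0 0.5; 4 0 0 0 0 0 0.5"

```text
time: 39.4
position: [0.443, -0.1661, 0.1834]
tcp_rot: [0.001, 0.65, 0.76, 0.0]
wrist_force: [0.2, 1.0, 0.1]
gripper_width: 0.502
gripper_force: 0.0
```

>>> play_rows:
  plan: "4 0 0 0 0 0 0.5; 4 0 0 0 0 0 0.5; 4 0 0 0 0 0 0.5; 4 0 0 0 0 0 0.5; 4 0 0 0 0 0 0.5"

```text
time: 39.82
position: [0.4108, 0.0325, 0.1827]
tcp_rot: [0.001, 0.649, 0.761, 0.0]
wrist_force: [0.6, 0.0, 0.2]
gripper_width: 0.497
gripper_force: 0.0
```

>>> play_rows:
  plan: "0 0 0 0 0 0 0.5; 0 0 0 0 0 0 0.5; 0 0 0 0 0 0 0.5"

```text
time: 40.07
position: [0.4119, 0.0307, 0.1825]
tcp_rot: [0.001, 0.649, 0.761, 0.0]
wrist_force: [-0.5, 0.6, -0.2]
gripper_width: 0.496
gripper_force: 0.0
```

```bash
python3 - <<'E'
from h import *
t=get_image("top");print(get_obs()["position"])
for box,z in(((195,185,262,275),.01),((385,200,452,262),.017)):
  for s in spats(t,box,z,100): print(s)
to([.492,.2988,.12],98.3)
E
```

```text
[0.41203828 0.03006506 0.18231912]
(array([0.4919863 , 0.29876968]), np.float64(98.0055361222268), np.float64(0.07838566839526202), np.float64(0.014122962142494078), array([138., 131.]))
(array([0.41804409, 0.34379565]), np.float64(-94.20091448405883), np.float64(0.07759812367894618), np.float64(0.013867011964930747), array([127., 138.]))
(array([ 0.61120433, -0.17888699]), np.float64(-84.96913167365776), np.float64(0.08703685417364516), np.float64(0.011951375688377008), array([131., 132.]))
(array([ 0.57947845, -0.26602403]), np.float64(99.06776156543539), np.float64(0.07885347809103352), np.float64(0.012225144219330904), array([138.,  97.]))
(array([ 0.46085013, -0.28608548]), np.float64(98.9834219482387), np.float64(0.07835491940346806), np.float64(0.011747195074541847), array([138.,  93.]))
shift-before-turn cm [25.29 12.11  6.22] turn [0.001 0.001 0.013] shift-after-turn cm [25.44 11.79  6.23] rows 6.9 0.1
```

B now lies right (99.0°, within 1 mm). Spatula C is next.

>>> play_rows:
  plan: "3.2 1.5 0 0 0 0.013 0.5; 3.2 1.5 0 0 0 0 0.5; 3.2 1.5 0 0 0 0 0.5; 3.2 1.5 0 0 0 0 0.5; 3.2 1.5 0 0 0 0 0.5"

```text
time: 40.53
position: [0.4638, 0.1998, 0.1818]
tcp_rot: [0.0, 0.656, 0.755, -0.0]
wrist_force: [0.9, -0.2, 0.3]
gripper_width: 0.499
gripper_force: 0.0
```

>>> play_rows:
  plan: "3.2 1.5 1 0 0 0 0.5; 3.2 1.5 2 0 0 0 0.5; 2.9 1.5 3 0 0 0 0.5; 0 0 3 0 0 0 0.5; 0 0 1.5 0 0 0 0.5"

```text
time: 40.95
position: [0.4928, 0.296, 0.0748]
tcp_rot: [-0.001, 0.654, 0.756, -0.002]
wrist_force: [-0.9, -1.1, -0.0]
gripper_width: 0.501
gripper_force: 0.0
```

>>> play_rows:
  plan: "0 0 0.5 0 0 0 0.5; 0 0 0 0 0 0 0.5; 0 0 0 0 0 0 0.5; 0 0 0 0 0 0 0.5; 0 0 0 0 0 0 0.5"

```text
time: 41.37
position: [0.4941, 0.2965, 0.0753]
tcp_rot: [0.001, 0.654, 0.756, 0.001]
wrist_force: [0.6, -0.0, 0.5]
gripper_width: 0.504
gripper_force: 0.0
```

```bash
python3 - <<'E'
from h import *
print(get_obs()["position"]);to([.492,.2988,.0235],98.2)
E
```

```text
[0.49407089 0.2965355  0.07533773]
shift-before-turn cm [ 0.25 -0.19  5.18] turn [ 0.003 -0.001  0.001] shift-after-turn cm [ 0.25 -0.17  5.18] rows 1.2 0.0
```

>>> play_rows:
  plan: "0.2 -0.17 1.5 0 0 0 0.5; 0 0 2 0 0 0 0.5; 0 0 1 0 0 0 0.6; 0 0 0.5 0 0 0 0.7; 0 0 0 0 0 0 0.7"

```text
time: 41.78
position: [0.4903, 0.2983, 0.0231]
tcp_rot: [-0.0, 0.654, 0.756, -0.001]
wrist_force: [-0.1, -0.6, -0.3]
gripper_width: 0.339
gripper_force: 0.0
```

>>> play_rows:
  plan: "0 0 0 0 0 0 0.7; 0 0 0 0 0 0 0.7; 0 0 0 0 0 0 0.7; 0 0 0 0 0 0 0.7; 0 0 0 0 0 0 0.7"

```text
time: 42.2
position: [0.491, 0.2987, 0.0241]
tcp_rot: [0.0, 0.654, 0.756, 0.0]
wrist_force: [0.3, 0.5, -0.5]
gripper_width: 0.3
gripper_force: 0.0
```

```bash
python3 - <<'E'
from h import *
print(get_obs()["position"],get_obs()["wrist_force"]);to([.492,.2988,.0235],98.2)
E
```

```text
[0.49101479 0.29867015 0.0241312 ] [ 0.29526597  0.49514311 -0.50478802]
shift-before-turn cm [-0.    0.1   0.06] turn [ 0.001 -0.     0.002] shift-after-turn cm [-0.    0.1   0.06] rows 0.0 0.0
```

>>> play_rows:
  plan: "0 0.1 0.05 0 0 0 1; 0 0 0 0 0 0 1; 0 0 0 0 0 0 1; 0 0 0 0 0 0 1; 0 0 0 0 0 0 1"

```text
time: 42.62
position: [0.4918, 0.2987, 0.0231]
tcp_rot: [0.0, 0.654, 0.756, 0.0]
wrist_force: [0.1, -0.4, 0.7]
gripper_width: 0.14
gripper_force: 20.0
```

>>> play_rows:
  plan: "0 0 -1.5 0 0 0 1; 0 0 -3 0 0 0 1; 0 0 -4 0 0 0 1; 0 0 -3 0 0 0 1; -2 0 -1.2 0 0 0 1"

```text
time: 43.03
position: [0.4963, 0.2819, 0.155]
tcp_rot: [0.001, 0.653, 0.757, 0.004]
wrist_force: [2.2, 0.7, 0.0]
gripper_width: 0.138
gripper_force: 20.0
```

>>> play_rows:
  plan: "-3.9 0.3 0 0 0 0 1; -3.9 0.3 0 0 0 0 1; -3.9 0.3 0 0 0 0 1; -3.9 0.3 0 0 0 0 1; -3.9 0.3 0 0 0 0 1"

```text
time: 43.45
position: [0.5375, 0.0865, 0.1502]
tcp_rot: [-0.0, 0.654, 0.757, 0.0]
wrist_force: [0.6, 0.8, -0.4]
gripper_width: 0.141
gripper_force: 20.0
```

>>> play_rows:
  plan: "-3.9 -0.5 0 0 0 0 1; -3.9 -0.5 0 0 0 0 1; -3.9 -0.5 0 0 0 0 1; -3.9 -0.5 0 0 0 0 1; -3.9 -0.5 0 0 0 0 1"

```text
time: 43.87
position: [0.5405, -0.1102, 0.1501]
tcp_rot: [-0.0, 0.654, 0.756, 0.0]
wrist_force: [0.2, 0.2, -0.1]
gripper_width: 0.137
gripper_force: 20.0
```

>>> play_rows:
  plan: "-3.9 -0.5 0 0 0 0 1; -3.9 -0.5 0 0 0 0 1; -3.9 -0.5 0 0 0 0 1; -2.5 -0.5 0 0 0 0 1; -2.1 -0.35 0 0 0 -0.017 1"

```text
time: 44.28
position: [0.5407, -0.2759, 0.1498]
tcp_rot: [-0.0, 0.648, 0.761, -0.0]
wrist_force: [0.3, 0.4, -0.4]
gripper_width: 0.138
gripper_force: 20.0
```

>>> play_rows:
  plan: "0 0 0 0 0 0 1; 0 0 0 0 0 0 1; 0 0 0 0 0 0 1; 0 0 0 0 0 0 1; 0 0 0 0 0 0 1"

```text
time: 44.7
position: [0.5414, -0.2717, 0.1502]
tcp_rot: [-0.0, 0.647, 0.762, 0.0]
wrist_force: [0.8, 0.5, -0.1]
gripper_width: 0.14
gripper_force: 20.0
```

```bash
python3 - <<'E'
from h import *
o=get_obs();print(o["position"],o["gripper_width"]);to([.5405,-.273,.0315],99.2)
E
```

```text
[ 0.5414345  -0.27166393  0.15017418] 0.13965611115311571
shift-before-turn cm [-0.12 -0.11 11.87] turn [-0.    -0.     0.003] shift-after-turn cm [-0.12 -0.11 11.87] rows 2.8 0.0
```

>>> play_rows:
  plan: "-0.12 -0.1 3 0 0 0.003 1; 0 0 4 0 0 0 1; 0 0 3 0 0 0 1; 0 0 1 0 0 0 1; 0 0 0.5 0 0 0 1"

```text
time: 45.12
position: [0.5395, -0.2727, 0.0331]
tcp_rot: [-0.002, 0.648, 0.761, -0.0]
wrist_force: [0.7, 0.0, -0.2]
gripper_width: 0.144
gripper_force: 20.0
```

>>> play_rows:
  plan: "0 0 0.37 0 0 0 1; 0 0 0 0 0 0 1; 0 0 0 0 0 0 1; 0 0 0 0 0 0 1; 0 0 0 0 0 0 1"

```text
time: 45.53
position: [0.5413, -0.2751, 0.0329]
tcp_rot: [0.001, 0.649, 0.761, 0.0]
wrist_force: [0.1, -0.4, -0.5]
gripper_width: 0.136
gripper_force: 20.0
```

>>> play_rows:
  plan: "0 0 0 0 0 0 0.76; 0 0 0 0 0 0 0.76; 0 0 0 0 0 0 0.76; 0 0 0 0 0 0 0.76; 0 0 0 0 0 0 0.76"

```text
time: 45.95
position: [0.5405, -0.2745, 0.0314]
tcp_rot: [0.0, 0.649, 0.761, 0.0]
wrist_force: [-0.3, 0.8, -1.1]
gripper_width: 0.241
gripper_force: 0.0
```

>>> play_rows:
  plan: "0 0 -1 0 0 0 0.76; 0 0 -2 0 0 0 0.76; 0 0 -4 0 0 0 0.5; 0 0 -4 0 0 0 0.5; 0 0 -4 0 0 0 0.5"

```text
time: 46.37
position: [0.5401, -0.2741, 0.1834]
tcp_rot: [-0.0, 0.649, 0.761, 0.0]
wrist_force: [1.8, -0.4, -0.3]
gripper_width: 0.408
gripper_force: 0.0
```

>>> play_rows:
  plan: "4 -1 0 0 0 0 0.5; 4 -1 0 0 0 0 0.5; 4 -1 0 0 0 0 0.5; 4 -1 0 0 0 0 0.5; 4 -1 0 0 0 0 0.5"

```text
time: 46.78
position: [0.4584, -0.0834, 0.1822]
tcp_rot: [0.0, 0.649, 0.761, 0.0]
wrist_force: [1.0, -0.0, 0.9]
gripper_width: 0.5
gripper_force: 0.0
```

>>> play_rows:
  plan: "4 -1 0 0 0 0 0.5; 4 -1 0 0 0 0 0.5; 4 -1 0 0 0 0 0.5; 0 0 0 0 0 0 0.5; 0 0 0 0 0 0 0.5"

```text
time: 47.2
position: [0.4101, 0.0306, 0.1823]
tcp_rot: [0.001, 0.647, 0.762, 0.0]
wrist_force: [0.4, -1.2, 0.3]
gripper_width: 0.497
gripper_force: 0.0
```

```bash
python3 - <<'E'
from h import *
t=get_image("top");print(get_obs()["position"])
for box,z in(((195,185,262,275),.01),((385,200,452,262),.017)):
  for s in spats(t,box,z,100): print(s)
to([.418,.3437,.12],85.9)
E
```

```text
[0.41113985 0.02923689 0.18231067]
(array([0.41799342, 0.3435797 ]), np.float64(-94.03873422612828), np.float64(0.07758422509268095), np.float64(0.013803975585087728), array([128., 139.]))
(array([ 0.61120433, -0.17888699]), np.float64(-84.96913167365776), np.float64(0.08703685417364516), np.float64(0.011951375688377008), array([131., 133.]))
(array([ 0.57947604, -0.26591013]), np.float64(99.01356880659903), np.float64(0.0783857172554338), np.float64(0.012282656498723628), array([138.,  97.]))
(array([ 0.53980419, -0.27433426]), np.float64(98.76135590055239), np.float64(0.07866048548940566), np.float64(0.01188335406841335), array([139.,  93.]))
(array([ 0.46086939, -0.28592228]), np.float64(99.08769099481815), np.float64(0.07836190345787084), np.float64(0.011667601503709763), array([137.,  93.]))
shift-before-turn cm [30.93  5.72  6.21] turn [0.002 0.001 0.233] shift-after-turn cm [31.41 -1.56  6.23] rows 7.7 1.9
```

All three lie right (98.8–99.1°). Spatula D is the last; the opening stays narrower near the jar.

>>> play_rows:
  plan: "0 0 0 0 0 0.116 0.6; 0 0 0 0 0 0.116 0.6; 3.9 -0.2 0 0 0 0 0.6; 3.9 -0.2 0 0 0 0 0.6; 3.9 -0.2 0 0 0 0 0.6"

```text
time: 47.67
position: [0.4153, 0.1451, 0.1819]
tcp_rot: [0.001, 0.734, 0.679, 0.0]
wrist_force: [0.6, 0.3, -0.3]
gripper_width: 0.403
gripper_force: 0.0
```

>>> play_rows:
  plan: "3.9 -0.2 0 0 0 0 0.6; 3.9 -0.2 0 0 0 0 0.6; 3.9 -0.2 0 0 0 0 0.6; 3.9 -0.2 1 0 0 0 0.6; 3.9 -0.2 1 0 0 0 0.6"

```text
time: 48.08
position: [0.42, 0.3424, 0.1619]
tcp_rot: [0.001, 0.733, 0.68, 0.001]
wrist_force: [0.8, -0.6, 1.1]
gripper_width: 0.401
gripper_force: 0.0
```

>>> play_rows:
  plan: "0 0 3 0 0 0 0.6; 0 0 3 0 0 0 0.6; 0 0 2 0 0 0 0.6; 0 0 1 0 0 0 0.6; 0 0 0 0 0 0 0.6"

```text
time: 48.5
position: [0.4177, 0.3396, 0.069]
tcp_rot: [-0.0, 0.733, 0.68, -0.002]
wrist_force: [0.4, -0.4, 0.6]
gripper_width: 0.4
gripper_force: 0.0
```

>>> play_rows:
  plan: "0 0 0 0 0 0 0.6; 0 0 0 0 0 0 0.6; 0 0 0 0 0 0 0.6; 0 0 0 0 0 0 0.6; 0 0 0 0 0 0 0.6"

```text
time: 48.92
position: [0.4183, 0.3414, 0.0725]
tcp_rot: [0.0, 0.732, 0.681, 0.001]
wrist_force: [0.1, 0.7, -1.0]
gripper_width: 0.401
gripper_force: 0.0
```

```bash
python3 - <<'E'
from h import *
print(get_obs()["position"],get_obs()["qpos"]);to([.418,.3437,.0235],85.9)
E
```

```text
[0.41832454 0.34137784 0.07251462] [ 4.77797053e-01  4.11668704e-01  1.77153111e+00 -3.10108611e-05
  9.56304426e-01  5.50931953e-01]
shift-before-turn cm [ 0.22 -0.06  4.9 ] turn [ 0.002 -0.001 -0.002] shift-after-turn cm [ 0.23 -0.05  4.9 ] rows 1.2 0.0
```

>>> play_rows:
  plan: "0.2 0 1.5 0 0 0 0.6; 0 0 2 0 0 0 0.6; 0 0 0.8 0 0 0 0.6; 0 0 0.5 0 0 0 0.7; 0 0 0 0 0 0 0.7"

```text
time: 49.33
position: [0.4178, 0.3431, 0.0231]
tcp_rot: [-0.0, 0.732, 0.681, -0.0]
wrist_force: [-0.5, -0.4, -0.5]
gripper_width: 0.319
gripper_force: 0.0
```

>>> play_rows:
  plan: "0 0 0 0 0 0 0.7; 0 0 0 0 0 0 0.7; 0 0 0 0 0 0 0.7; 0 0 0 0 0 0 0.7; 0 0 0 0 0 0 0.7"

```text
time: 49.75
position: [0.418, 0.3432, 0.0238]
tcp_rot: [0.0, 0.732, 0.681, 0.0]
wrist_force: [0.0, -0.5, 0.6]
gripper_width: 0.297
gripper_force: 0.0
```

```bash
python3 - <<'E'
from h import *
print(get_obs()["position"],get_obs()["wrist_force"]);to([.418,.3437,.0235],85.9)
E
```

```text
[0.4179947  0.34324505 0.02379418] [ 0.04134656 -0.54859078  0.62491679]
shift-before-turn cm [ 0.05 -0.    0.03] turn [ 0.001 -0.    -0.001] shift-after-turn cm [ 0.05 -0.    0.03] rows 0.0 0.0
```

>>> play_rows:
  plan: "0 0 0 0 0 0 1; 0 0 0 0 0 0 1; 0 0 0 0 0 0 1; 0 0 0 0 0 0 1; 0 0 0 0 0 0 1"

```text
time: 50.17
position: [0.4178, 0.3432, 0.0235]
tcp_rot: [0.0, 0.732, 0.681, 0.0]
wrist_force: [-1.0, -0.4, 1.1]
gripper_width: 0.137
gripper_force: 20.0
```

>>> play_rows:
  plan: "0 0 -1.5 0 0 0 1; 0 0 -3 0 0 0 1; 0 0 -4 0 0 0 1; 0 0 -3 0 0 0 1; -2 0.4 -1.2 0 0 0 1"

```text
time: 50.58
position: [0.4223, 0.326, 0.1551]
tcp_rot: [0.001, 0.732, 0.682, 0.004]
wrist_force: [0.8, 0.7, -0.0]
gripper_width: 0.139
gripper_force: 20.0
```

>>> play_rows:
  plan: "-3.8 0.8 0 0 0 0 1; -3.8 0.8 0 0 0 0 1; -3.8 0.8 0 0 0 0 1; -3.8 0.8 0 0 0 0 1; -3.8 0.8 0 0 0 0 1"

```text
time: 51.0
position: [0.4461, 0.1289, 0.1505]
tcp_rot: [0.0, 0.732, 0.681, 0.0]
wrist_force: [0.5, 0.2, -0.7]
gripper_width: 0.137
gripper_force: 20.0
```

>>> play_rows:
  plan: "-3.8 0.8 0 0 0 0 1; -3.8 0.8 0 0 0 0 1; -3.8 0.8 0 0 0 0 1; -3.8 0.8 0 0 0 0 1; -3.8 0.8 0 0 0 0 1"

```text
time: 51.42
position: [0.4722, -0.0638, 0.1505]
tcp_rot: [0.0, 0.732, 0.681, 0.0]
wrist_force: [-0.3, -0.1, 0.2]
gripper_width: 0.136
gripper_force: 20.0
```

>>> play_rows:
  plan: "-3.8 0.8 0 0 0 0 1; -3.8 0.8 0 0 0 0 1; -3.8 0.8 0 0 0 0 1; -3.8 0.8 0 0 0 0 1; -3.8 0.8 0 0 0 0 1"

```text
time: 51.83
position: [0.4982, -0.2562, 0.1503]
tcp_rot: [-0.0, 0.733, 0.681, 0.0]
wrist_force: [0.1, 0.1, -0.0]
gripper_width: 0.137
gripper_force: 20.0
```

>>> play_rows:
  plan: "-2.5 0.33 0 0 0 0 1; 0 0 0 0 0 0.12 1; 0 0 0 0 0 0.12 1; 0 0 0 0 0 0.12 1; 0 0 0 0 0 0.12 1"

```text
time: 52.25
position: [0.4996, -0.2797, 0.15]
tcp_rot: [-0.0, 0.875, 0.484, -0.0]
wrist_force: [-0.1, 0.8, -0.3]
gripper_width: 0.138
gripper_force: 20.0
```

>>> play_rows:
  plan: "0 0 0 0 0 0.12 1; 0 0 0 0 0 0.12 1; 0 0 0 0 0 0.12 1; 0 0 0 0 0 0.12 1; 0 0 0 0 0 0.12 1"

```text
time: 52.67
position: [0.4998, -0.2794, 0.1502]
tcp_rot: [-0.0, 0.979, 0.204, -0.0]
wrist_force: [-0.9, 0.4, -0.3]
gripper_width: 0.135
gripper_force: 20.0
```

>>> play_rows:
  plan: "0 0 0 0 0 0.12 1; 0 0 0 0 0 0.12 1; 0 0 0 0 0 0.12 1; 0 0 0 0 0 0.12 1; 0 0 0 0 0 0.12 1"

```text
time: 53.08
position: [0.4998, -0.2794, 0.1502]
tcp_rot: [-0.0, 0.996, -0.094, -0.0]
wrist_force: [-0.4, -1.0, 0.4]
gripper_width: 0.139
gripper_force: 20.0
```

>>> play_rows:
  plan: "0 0 0 0 0 0.12 1; 0 0 0 0 0 0.12 1; 0 0 0 0 0 0.12 1; 0 0 0 0 0 0.12 1; 0 0 0 0 0 0.12 1"

```text
time: 53.5
position: [0.4998, -0.2794, 0.1502]
tcp_rot: [-0.0, 0.923, -0.384, -0.0]
wrist_force: [-0.2, 0.0, 0.7]
gripper_width: 0.142
gripper_force: 20.0
```

>>> play_rows:
  plan: "0 0 0 0 0 0.12 1; 0 0 0 0 0 0.12 1; 0 0 0 0 0 0.12 1; 0 0 0 0 0 0.12 1; 0 0 0 0 0 0.12 1"

```text
time: 53.92
position: [0.4998, -0.2794, 0.1502]
tcp_rot: [-0.0, 0.769, -0.64, -0.0]
wrist_force: [-0.3, 0.8, -0.5]
gripper_width: 0.136
gripper_force: 20.0
```

>>> play_rows:
  plan: "0 0 0 0 0 0.029 1; 0 0 0 0 0 0 1; 0 0 0 0 0 0 1; 0 0 0 0 0 0 1"

```text
time: 54.25
position: [0.4999, -0.2794, 0.1503]
tcp_rot: [0.0, 0.762, -0.648, -0.0]
wrist_force: [-0.0, -0.9, -0.9]
gripper_width: 0.141
gripper_force: 20.0
```

```bash
python3 - <<'E'
from h import *
o=get_obs();print(o["position"],o["qpos"],o["gripper_width"]);to([.501,-.2794,.0315],-80.8)
E
```

```text
[ 0.49985796 -0.27941453  0.15030126] [-7.04422403e-01  3.73146664e-01  1.60543775e+00 -1.56480702e-05
  1.16325347e+00  2.27629188e+00] 0.14073496627569024
shift-before-turn cm [ 0.02 -0.11 11.88] turn [0. 0. 0.] shift-after-turn cm [ 0.02 -0.11 11.88] rows 2.8 0.0
```

>>> play_rows:
  plan: "0 -0.11 3 0 0 0 1; 0 0 4 0 0 0 1; 0 0 3 0 0 0 1; 0 0 1 0 0 0 1; 0 0 0.5 0 0 0 1"

```text
time: 54.67
position: [0.4998, -0.2783, 0.0333]
tcp_rot: [0.0, 0.761, -0.648, -0.002]
wrist_force: [0.2, 0.1, 0.2]
gripper_width: 0.14
gripper_force: 20.0
```

>>> play_rows:
  plan: "0 0 0.37 0 0 0 1; 0 0 0 0 0 0 1; 0 0 0 0 0 0 1; 0 0 0 0 0 0 1; 0 0 0 0 0 0 1"

```text
time: 55.08
position: [0.5018, -0.2799, 0.0331]
tcp_rot: [-0.0, 0.761, -0.648, 0.001]
wrist_force: [0.4, -0.1, -1.1]
gripper_width: 0.137
gripper_force: 20.0
```

>>> play_rows:
  plan: "0 0 0 0 0 0 0.76; 0 0 0 0 0 0 0.76; 0 0 0 0 0 0 0.76; 0 0 0 0 0 0 0.76; 0 0 0 0 0 0 0.76"

```text
time: 55.5
position: [0.501, -0.2793, 0.0317]
tcp_rot: [-0.0, 0.761, -0.648, 0.0]
wrist_force: [-0.8, -0.2, -0.6]
gripper_width: 0.239
gripper_force: 0.0
```

>>> play_rows:
  plan: "0 0 -1 0 0 0 0.76; 0 0 -2 0 0 0 0.76; 0 0 -4 0 0 0 0.5; 0 0 -4 0 0 0 0.5; 0 0 -4 0 0 0 0.5"

```text
time: 55.92
position: [0.5005, -0.2789, 0.1837]
tcp_rot: [-0.0, 0.761, -0.648, -0.0]
wrist_force: [0.2, 0.1, 0.1]
gripper_width: 0.407
gripper_force: 0.0
```

>>> play_rows:
  plan: "-4 0 0 0 0 0 0.5; -4 0.5 0 0 0 0 0.5; -4 0.5 0 0 0 0 0.5; -4 0.5 0 0 0 0 0.5; -4 0.5 0 0 0 0 0.5"

```text
time: 56.33
position: [0.4486, -0.0835, 0.1825]
tcp_rot: [-0.0, 0.761, -0.649, 0.0]
wrist_force: [0.5, 1.3, -0.7]
gripper_width: 0.502
gripper_force: 0.0
```

>>> play_rows:
  plan: "-4 0.5 0 0 0 0 0.5; -4 0.5 0 0 0 0 0.5; -4 0.5 0 0 0 0 0.5; 0 0 0 0 0 0 0.5; 0 0 0 0 0 0 0.5"

```text
time: 56.75
position: [0.4149, 0.0329, 0.1825]
tcp_rot: [-0.0, 0.763, -0.647, 0.0]
wrist_force: [-0.0, -0.1, 0.4]
gripper_width: 0.498
gripper_force: 0.0
```

>>> play_rows:
  plan: "-4 0 0 0 0 0 0.5; -4 0 0 0 0 0 0.5; -4 0 0 0 0 0 0.5; 0 0 0 0 0 0 0.5; 0 0 0 0 0 0 0.5"

```text
time: 57.17
position: [0.3969, 0.1502, 0.1821]
tcp_rot: [-0.0, 0.762, -0.647, 0.0]
wrist_force: [0.3, -0.2, 0.1]
gripper_width: 0.5
gripper_force: 0.0
```

```bash
python3 tray.py; python3 - <<'E'
from h import *
t=get_image("top");s=get_image("scene")
for b in spats(t,(385,200,452,262),.017,100): print(b)
a=cv2.resize(t["pixels"][150:320,190:490,::-1],(780,442));b=cv2.resize(s["pixels"][150:260,120:320,::-1],None,fx=3.9,fy=3.9)
cv2.imwrite("pics/c11.png",a);cv2.imwrite("pics/c12.png",b)
E
```

```text
[0.39728528 0.14905177 0.18200016] 0.5020830775607594
[ 0.5167 -0.2512] ang 99.4 8.85 [np.float64(0.243), np.float64(0.2378)]
[ 0.5158 -0.2452] ang 99.08 8.46 [np.float64(0.2011), np.float64(0.1939)]
handle (array([ 0.53794968, -0.39294203]), array([-0.15954339,  0.98719092]), np.float64(0.07717008125799535), np.float64(0.015230992548341302))
(array([ 0.61120433, -0.17888699]), np.float64(-84.96913167365776), np.float64(0.08703685417364516), np.float64(0.011951375688377008), array([132., 132.]))
(array([ 0.57958278, -0.26676142]), np.float64(99.11202481631943), np.float64(0.07638633962163464), np.float64(0.01222595300471107), array([138.,  96.]))
(array([ 0.53971246, -0.27417059]), np.float64(98.8783288658023), np.float64(0.07866912609449099), np.float64(0.011971428678337368), array([138.,  93.]))
(array([ 0.50001744, -0.27898105]), np.float64(100.03819212454795), np.float64(0.0766928188338226), np.float64(0.012212596639816005), array([137., 101.]))
(array([ 0.46085013, -0.28608548]), np.float64(98.9834219482387), np.float64(0.07835491940346806), np.float64(0.011747195074541847), array([138.,  92.]))
```

View pics/c11.png

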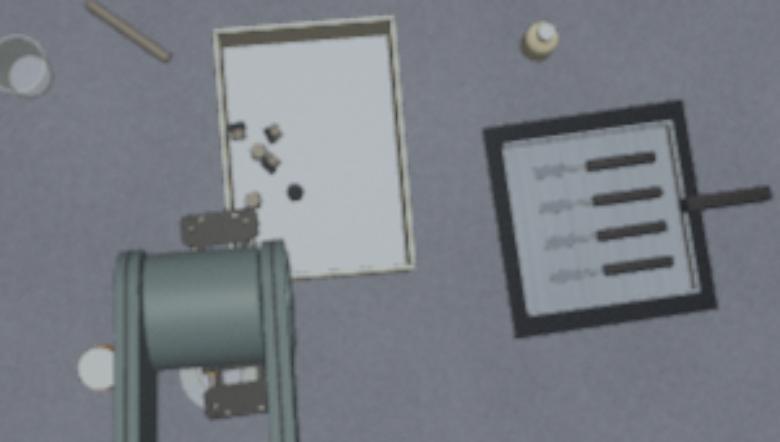

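View pics/c12.png

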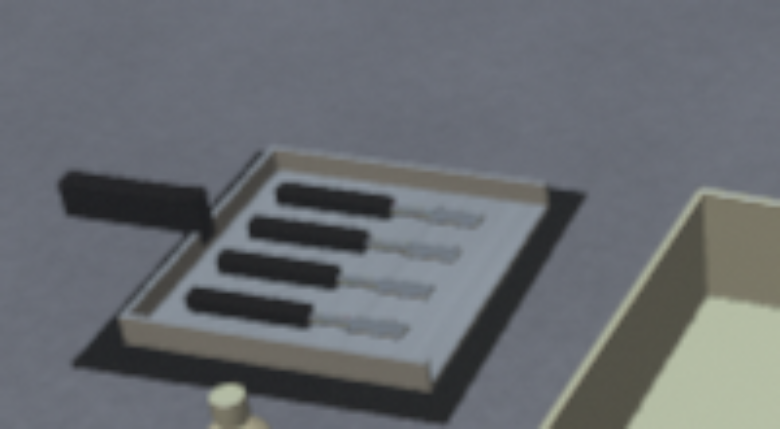

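Both views show the four spatulas parallel in the tray with their blades towards the mouth. The tray stands on its mat and the six stoppers are in the bin. I hand the job in.

```bash
python3 -c "
from bench import *
print(close_job())"
```

```text
the job is handed in; nothing more can be done
None
```

The job is handed in: all six stoppers are in the bin, the tray is back on its mat, and the four spatulas lie parallel in it with blades towards the mouth (one was knocked aside after placing and had to be re-laid).

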